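Load wheel hubs into the bearing press

TASK

Load the wheel hubs into the bearing press: first swing the clear guard up and back until it stays open on its own, then pull the index plunger, slide the carriage out from the press to the load station and let the pin drop home in its hole. Stand every hub on the bench upright in the carriage, one to a pocket, then index the carriage back under the press with the pin fully home, and finally swing the guard shut. Leave the other things on the bench where they are.

Things in the scene. Friction and masses are not known exactly. Their poses are not given: they have to be found in the camera images.
- press: Blue bench-top bearing press, fixed. Origin under the centre of its base plate (262 x 340 x 12 mm); x away from the robot, y along the carriage's travel, z up. Load station at y +75 mm. Press station at y -75: press plate at z 109-117 (x within 32, y within 50 of it), head z 141-177 forward to x -28, top z 219, column at x 112. Guard posts 112 tall at x 92, y -10 and 160; rest post 101 tall at x -50, y 160.
- guard (a joint): Clear hinged guard with yellow frame over the load station, rad: 0 = shut (level); grows as it swings up and back, away from the robot; 1.57 = upright, its balance point; 1.8 = leaning back on its stop, where it stays. Below about 1.5 it falls shut by itself. About 0.35 kg, light hinge, no spring. Panel 150 mm wide along y, 5 mm thick, reaching 135 mm from the hinge.
- guard_hinge (a point): Middle of the guard's hinge axis, which runs along the press's y axis, 105 mm above the bench, at x 90, y 75 mm in the press frame.
- guard_handle (a point): Centre of the guard's yellow handle bar: a round bar 12 mm thick, 100 mm long, parallel to the hinge axis and 175 mm from it, in the plane of the panel. A free gap of 34 mm lies between the bar and the panel's edge, bridged by two arms 46 mm to either side of the middle. The bar may turn between the fingers as the guard swings.
- carriage (a joint): Slide carriage of the press, m along the press's +y: 0 = press station, under the press plate; 0.15 = load station; travel -0.015 to 0.165. Locked while the plunger's pin is in a hole; slides lightly (about 1 N) once it is pulled. Index holes at 0, 0.075 (parking hole, not used here) and 0.15, each 3 mm wider than the pin.
- plunger (a joint): Index plunger on the carriage's front flange (robot side), value in m: 0 = pin fully home in a hole; 0.008 = pin riding on the index strip between holes; 0.013 = pulled right up. A spring (6 N home, 10 N right up) pushes it down. Lift it above 0.009 to free the carriage.
- plunger_knob (a point): Centre of the plunger's black round knob, 24 mm across, 22 mm tall; 65 mm above the bench with the pin home, 100 mm in front (press -x) of the carriage's centre. Moves with the carriage and rises as it is pulled. A 16 mm housing stands below it; the carriage's flange is 24 mm under the knob's underside.
- carriage_mid (a point): Middle of the carriage at the height of its pocket floors, 30 mm above the bench; axes as the press's. The pocket centres lie 31.5 mm from it in x and in y.
- pocket0 (a point): Centre of the floor of a square carriage pocket (front, +y side; front = robot side), 58 x 58 mm with walls 8 mm high and 5 mm thick between pockets, floor 30 mm above the bench, axes as the press's. Moves with the carriage.
- pocket1 (a point): Centre of the floor of a square carriage pocket (back, +y side; front = robot side), 58 x 58 mm with walls 8 mm high and 5 mm thick between pockets, floor 30 mm above the bench, axes as the press's. Moves with the carriage.
- pocket2 (a point): Centre of the floor of a square carriage pocket (front, -y side; front = robot side), 58 x 58 mm with walls 8 mm high and 5 mm thick between pockets, floor 30 mm above the bench, axes as the press's. Moves with the carriage.
- pocket3 (a point): Centre of the floor of a square carriage pocket (back, -y side; front = robot side), 58 x 58 mm with walls 8 mm high and 5 mm thick between pockets, floor 30 mm above the bench, axes as the press's. Moves with the carriage.
- hub0_center (a point): Centre (half-way up, 23 mm above its underside) of an aluminium wheel hub shell, 1 of up to 4; absent in some starts (None). Stands upright: bottom flange 50 mm across and 8 mm thick, barrel 26 mm across up to 46 mm, black bore on top. About 0.15 kg. z is its own axis, up. Grip it by the barrel above the flange.
- hub1_center (a point): Centre (half-way up, 23 mm above its underside) of an aluminium wheel hub shell, 2 of up to 4; absent in some starts (None). Stands upright: bottom flange 50 mm across and 8 mm thick, barrel 26 mm across up to 46 mm, black bore on top. About 0.15 kg. z is its own axis, up. Grip it by the barrel above the flange.
- hub2_center (a point): Centre (half-way up, 23 mm above its underside) of an aluminium wheel hub shell, 3 of up to 4; absent in some starts (None). Stands upright: bottom flange 50 mm across and 8 mm thick, barrel 26 mm across up to 46 mm, black bore on top. About 0.15 kg. z is its own axis, up. Grip it by the barrel above the flange.
- hub3_center (a point): Centre (half-way up, 23 mm above its underside) of an aluminium wheel hub shell, 4 of up to 4; absent in some starts (None). Stands upright: bottom flange 50 mm across and 8 mm thick, barrel 26 mm across up to 46 mm, black bore on top. About 0.15 kg. z is its own axis, up. Grip it by the barrel above the flange.
- caster: Small black caster wheel lying flat, 60 mm across, 24 mm thick; a bystander, to be left where it is. Origin at its underside.
- grease: Grease jar with red cap, 54 mm across, 55 mm tall; a bystander, to be left where it is. Origin at its underside.
- wrench: Wrench lying on the bench, about 180 mm long; a bystander, to be left where it is. Origin at its underside.
- driver: Screwdriver lying on the bench, about 200 mm long; a bystander, to be left where it is. Origin at its underside.
- padbox: Cardboard box 90 x 60 x 40 mm; a bystander, to be left where it is. Origin at its underside.
Mind the look-alikes: they are no part of the job. Leave any orange or purple look-alike of the part that bears hub1_center alone. What is shaped like the part that bears hub2_center but green or orange is not meant.

How it is judged:
By the outcome, as a careful person would: the job done as asked, in the order asked, and still so for the second after the job is handed in, with the robot touching nothing.
Of hub0, hub1, hub2, hub3 only 2 to 4 are there at a start; the rules pass over those that are not, and their reading is None.
At some moment in a run one of hub0, hub1, hub2, hub3 may be knocked a few centimetres aside while the robot is not near it.
It also fails if it takes over 210 s, if anything falls off the work surface, if the arm or the gripper's body presses on something with over 40 N, if the wrist force passes 120 N, or if a joint passes its speed limit or range.

ROBOT

A 6-joint arm with a two-finger parallel gripper is mounted at the origin on the work surface. World frame = base frame: x ahead of the robot, y to its left, z up, the work surface at z = 0. Lengths are in m, angles in degrees, forces in N, time in s.
With the tool pointing down it reaches from about 0.3 to 0.75 m from the base axis. Payload 8.5 kg.
Tool frame: the origin (TCP) lies on the centre line of the jaws, within the pads' length; the fingertips stand 11 mm ahead of it and the grasp point (between the pads) lies 8 mm behind it; x points along the fingers, y is the direction in which the jaws open and shut, and the axes are right-handed (so a half turn about x gives the same grasp; the last joint's range is limited). The gripper opens to 85 mm and grips with 20 to 120 N. Pads are 22 mm wide; open, the fingers measure 114 mm over their backs; the gripper's body (76 mm by 85 mm) begins 54 mm behind the grasp point. The pads swing forward as they close: fully open they stand 13 mm farther back than shut.
Start: joints at [50.976, 21.807, 74.336, -0, 83.858, -12.336], TCP at [0.247, 0.491, 0.242] pointing down, gripper open.
Joint ranges: [-178.18, 178.18], [-50.72, 133.34], [12.68, 142.11], [-81.47, 261.47], [9.98, 163.14], [-165.26, 165.26]. Speed limits (degrees/s): [136.94, 136.94, 180, 180, 180, 180].

INTERFACE

Orientations are given as a 3x3 rotation matrix whose columns are the frame's x, y, z axes.
In Python, from rig import env gives the robot as it stands.
- The arm moves only by the tool carry_out, never from a script. Its argument "motion" is a list that holds one entry, the list of rows, each a list of 7 numbers: the shift along the tool's x, y, z in cm, then the turn, a rotation vector about the tool's x, y, z in rad, then the finger opening in cm, from 0 to 8.54. A call has 1 to 5 rows; each row is the pose to reach, as a shift and turn from the pose commanded when the call began, along the tool's axes at that moment; what a row does not reach only later rows make up. A row lasts 1/12 s, in which the tool goes at most 41.7 mm and 7.16 degrees, less where a joint would pass 70% of its speed; a pose out of reach is approached as far as the arm can. A call with a gripper value outside its range is refused whole. The fingers move at their own pace and stop on an object; "grip_force" is the grip in N (left out, the last holds). Time passes only in rows, so rows that repeat a pose let the fingers close. It gives the time, the measured TCP pose, the force and the opening at its end, in the units of the state.
- env.observe(): the state, without advancing time (a new reading comes with each control period).
- env.get_image(name): name is "side" or "top"; returns a dict with "image" (384x512x3 uint8, red, green, blue), "fov_y" (degrees; the focal length in pixels is half the picture's height over the tangent of half this angle, whatever the lens; pixels are square), "cx", "cy" (the principal point, pixels), "R" (3x3) and "t" (3): a world point X has camera coordinates R X + t. Camera axes: x right, y down, z forward; pixel columns grow to the right and rows downward; lengths in m; the calibration is good to about 2 mm. A picture is of the moment at which its call begins. There is no depth.
- env.close_job(): hands the job in, once; it reports no verdict.
The state is a dict: "time_s": time; "q": joint angles; "qvel": joint speeds; "joint_efforts": joint torques, N m; "position": TCP position; "tool_rot": TCP orientation; "ft_force": force on the tool from outside, world axes, zero at the start; "wrist_torque": the same for the moment, N m; "grip_width": finger opening in m.
Only numpy, scipy, OpenCV 4.12 (cv2) and the standard library are available. Lean on these libraries where they do the work, as an engineer would, in place of code of your own. Each camera call takes 0.05 s, during which the arm holds its last target. There are 200 camera calls.

## Working session

There is one attempt and no reset: what is moved stays moved. The work goes in short steps, Python scripts to look and compute and a tool call to move; the robot and the scene stay as the last step left them, time stands still between calls to the robot, and variables do not carry over. Pictures are saved under pics/ and viewed, on a budget of 20 in all, crops included, one or two more only if the job needs it, and the job is handed in when it is done.

Besides the shell and the picture viewer there is one more tool, called after "Call:" by a JSON object that holds its "op" and its "data", one argument or row to a line. carry_out: Moves the arm, as the interface text tells. Its arguments: {"type":"object","properties":{"motion":{"type":"array","items":{"type":"array","items":{"type":"array","items":{"type":"number"}}}},"grip_force":{"type":"number"}},"required":["motion"]}

```bash
ls; mkdir -p pics
cat > h.py <<'E'
import numpy as np, cv2
from rig import env
def snap(cam,name,crop=None,scale=1):
    d=env.get_image(cam); im=d["image"][:,:,::-1].copy()
    cv2.imwrite(f"pics/{name}_raw.png",im)
    if crop: x0,y0,x1,y1=crop; im=im[y0:y1,x0:x1]
    if scale!=1: im=cv2.resize(im,None,fx=scale,fy=scale,interpolation=cv2.INTER_CUBIC)
    cv2.imwrite(f"pics/{name}.png",im); return d
def K(d):
    h=d["image"].shape[0]; f=h/2/np.tan(np.radians(d["fov_y"])/2); return f,d["cx"],d["cy"]
def proj(d,X):
    f,cx,cy=K(d); c=np.asarray(d["R"])@np.asarray(X)+np.asarray(d["t"]); return np.array([cx+f*c[0]/c[2],cy+f*c[1]/c[2]])
def back(d,u,v,z):
    f,cx,cy=K(d); R=np.asarray(d["R"]);t=np.asarray(d["t"])
    r=R.T@np.array([(u-cx)/f,(v-cy)/f,1]); o=-R.T@t
    return o+r*(z-o[2])/r[2]
def st():
    s=env.observe(); print("t",round(s["time_s"],2),"p",np.round(s["position"],4),"F",np.round(s["ft_force"],1),"w",round(s["grip_width"],4),"q",np.round(s["q"],1)); print(np.round(s["tool_rot"],3).tolist()); return s
E
python3 - <<'E'
from h import *
s=st()
for c in("top","side"):
    d=snap(c,c+"0",scale=1.5); print(c,d["fov_y"],d["cx"],d["cy"],"cam",np.round(-np.array(d["R"]).T@d["t"],3)); print(np.round(d["R"],3).tolist())
E
```

```text
pics
t 0.0 p [0.2468 0.4912 0.2417] F [0.7 0.1 0.4] w 0.0856 q [ 51.   21.8  74.4   0.   83.9 -12.3]
[[-0.001, 0.449, 0.893], [-0.001, 0.893, -0.449], [-1.0, -0.001, -0.0]]
top 47.014737923100945 260.0829749756623 193.4731150588459 cam [ 0.335 -0.046  1.39 ]
[[-0.019, -1.0, -0.014], [-0.985, 0.022, -0.17], [0.17, 0.011, -0.985]]
side 48.85513871555638 251.96850721268393 184.39064102361635 cam [ 0.035 -0.625  0.884]
[[0.738, -0.675, -0.016], [-0.487, -0.516, -0.705], [0.468, 0.527, -0.709]]
```

View pics/top0.png

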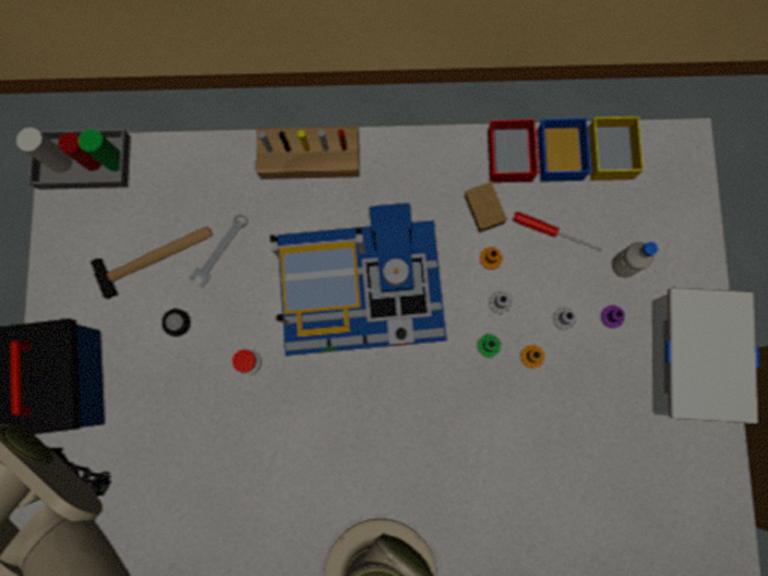

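View pics/side0.png

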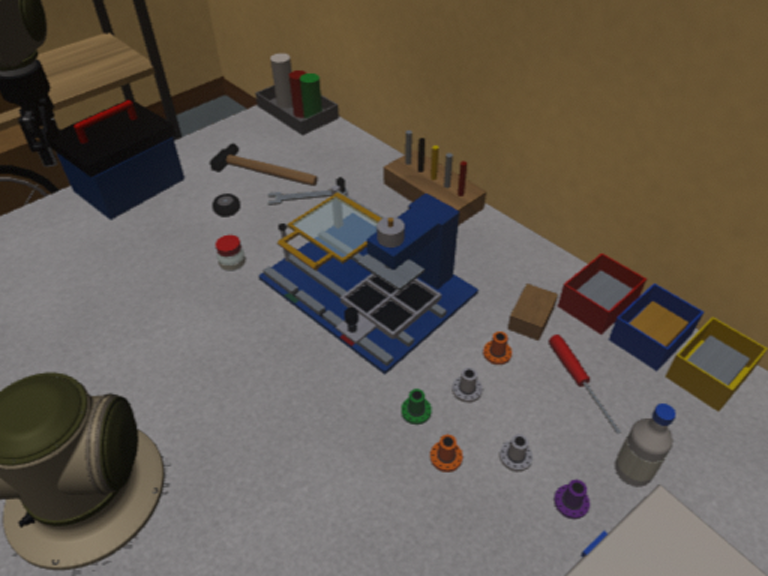

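Candidates in the top view (×1.5 pixels) are silver hubs at (502,300) and (565,317), and look-alikes in orange at (491,258) and (532,356), green at (489,345) and purple at (612,316). Only the two silver ones fit the description. The side view shows the same two silver hubs, at (467,385) and (517,452). Next are close crops of the press and hubs.

Run:
```python
import cv2
im=cv2.imread("pics/top0_raw.png"); c=im[130:250,175:425]
cv2.imwrite("pics/topc.png",cv2.resize(c,None,fx=3.2,fy=3.2,interpolation=cv2.INTER_CUBIC))
im=cv2.imread("pics/side0_raw.png"); c=im[110:350,165:425]
cv2.imwrite("pics/sidec.png",cv2.resize(c,None,fx=2.5,fy=2.5,interpolation=cv2.INTER_CUBIC))
```

```text
(no output)
```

View pics/topc.png

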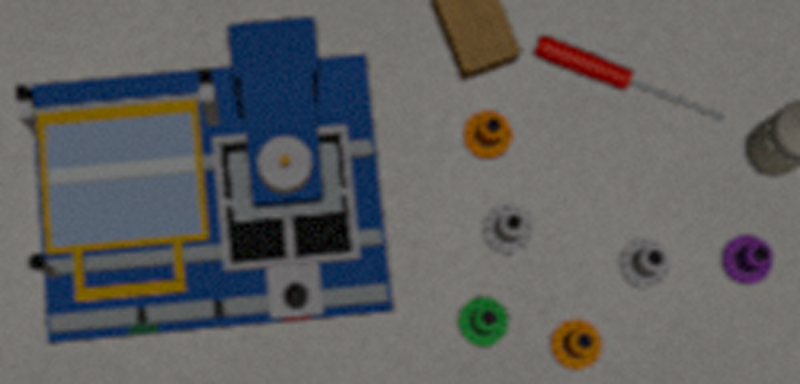

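View pics/sidec.png

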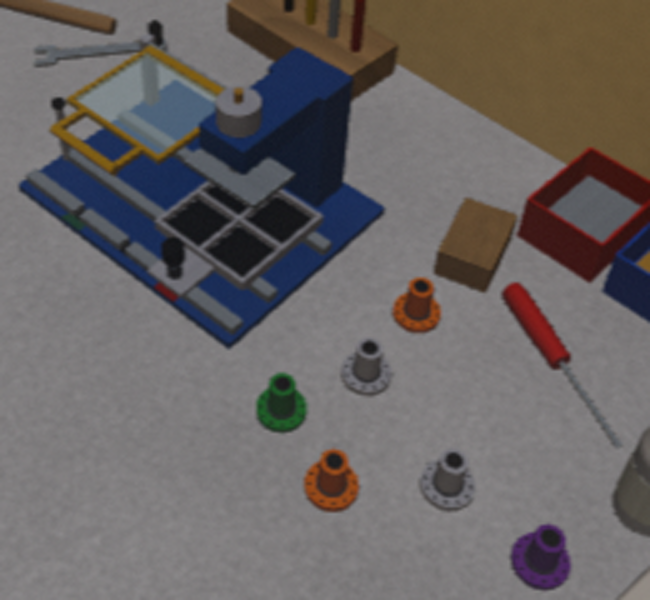

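```bash
cat > fit.py <<'E'
from h import *
import json
from scipy.optimize import least_squares
T=env.get_image("top");S=env.get_image("side")
tp=lambda x,y:((x+.5)/3.2-.5+175,(y+.5)/3.2-.5+130)
sp=lambda x,y:((x+.5)/2.5-.5+165,(y+.5)/2.5-.5+110)
P=[(T,tp(49,343),(-131,170,12)),(T,tp(393,309),(-131,-170,12)),(T,tp(366,55),(131,-170,12)),(T,tp(130,293),(-85,75,105)),(T,tp(296,295),(-100,-75,76)),
(S,sp(230,346),(-131,-170,6)),(S,sp(384,210),(131,-170,12)),(S,sp(21,186),(-131,170,12)),(S,sp(173,242),(-100,-75,76)),(S,sp(85,144),(-85,75,105))]
def X(p,m):
    c,s=np.cos(p[2]),np.sin(p[2]); m=np.array(m)/1e3
    return np.array([p[0]+c*m[0]-s*m[1],p[1]+s*m[0]+c*m[1],m[2]])
if __name__=="__main__":
    r=least_squares(lambda p:np.concatenate([proj(d,X(p,m))-np.array(u) for d,u,m in P]),[.5,0,0])
    print(r.x,np.degrees(r.x[2]));print(np.round(r.fun.reshape(-1,2),1).tolist())
    json.dump(r.x.tolist(),open("press.json","w"))
    for n,m in dict(knob=(-100,-75,65),handle=(-85,75,105),hinge=(90,75,105),cl=(0,75,30)).items(): print(n,np.round(X(r.x,m),4))
    for a,b in(((510,223),(369,347)),((648,258),(454,460))):
        pa,pb=back(T,*tp(*a),.046),back(S,*sp(*b),.046); print("hub",np.round(pa,4),np.round(pb,4))
    for a,b in(((507,231),(367,373)),((644,265),(447,481))):
        print("flange",np.round(back(T,*tp(*a),.005),4),np.round(back(S,*sp(*b),.005),4))
    print("grease",back(T,*tp(0,0),0)[:2], back(T,*((243/1.5),361/1.5),.055))
E
python3 fit.py
```

```text
[0.57925158 0.03045377 0.07540412] 4.320338089480619
[[0.0, 1.4], [1.0, 1.6], [0.5, 0.2], [0.5, -3.9], [0.1, -3.3], [-2.1, 1.6], [-1.0, -0.8], [-3.6, 0.1], [1.5, -0.7], [0.9, 0.5]]
knob [ 0.4852 -0.0519  0.065 ]
handle [0.4888 0.0988 0.105 ]
hinge [0.6633 0.112  0.105 ]
cl [0.5736 0.1052 0.03  ]
hub [ 0.5438 -0.2586  0.046 ] [ 0.5467 -0.2636  0.046 ]
hub [ 0.5071 -0.3885  0.046 ] [ 0.5097 -0.397   0.046 ]
flange [ 0.5422 -0.2617  0.005 ] [ 0.5465 -0.2657  0.005 ]
flange [ 0.5055 -0.3946  0.005 ] [ 0.5112 -0.3951  0.005 ]
grease [0.7938453  0.24543295] [0.42723556 0.26750129 0.055     ]
```

Run:
```python
from fit import *
B=lambda d,u,z:np.round(back(d,*u,z)[:2]*1e3,1)
print("corners top",B(T,tp(49,343),.012),B(T,tp(393,309),.012),B(T,tp(366,55),.012))
print("corners side",B(S,sp(21,186),.012),B(S,sp(230,343),.012),B(S,sp(384,208),.012))
print("cross",B(T,tp(291,211),.038),B(S,sp(240,214),.038))
print("knob",B(T,tp(296,295),.076),B(S,sp(173,242),.076))
print("handle",B(T,tp(130,293),.105),B(S,sp(85,144),.105))
print("posts top",B(T,tp(24,93),.112),B(T,tp(205,77),.112),B(T,tp(37,262),.101))
print("posts side",B(S,sp(154,28),.112),B(S,sp(58,103),.101))
```

```text
corners top [440.3 190.3] [ 466.6 -146. ] [ 723.3 -127.5]
corners side [443.8 183. ] [ 468.5 -149.4] [ 724.8 -130.9]
cross [561.4 -48.5] [582.4 -43.3]
knob [475.4 -51.4] [480.8 -51. ]
handle [477.3 100.4] [488.3 102.2]
posts top [666.  198.3] [677.5  29.1] [508.3 186.6]
posts side [671.4 203.1] [510.1 181.9]
```

```bash
cat > ov.py <<'E'
from fit import *
def overlay(d,raw,p,crop,sc,name,q=-.0,extra=[]):
    im=cv2.imread(raw); x0,y0,x1,y1=crop
    im=cv2.resize(im[y0:y1,x0:x1],None,fx=sc,fy=sc,interpolation=cv2.INTER_CUBIC)
    im=cv2.convertScaleAbs(im,alpha=1.4)
    px=lambda m:tuple(int(v) for v in ((proj(d,X(p,m))-[x0,y0]+.5)*sc-.5))
    def poly(pts,c): cv2.polylines(im,[np.array([px(m) for m in pts])],True,c,1)
    rect=lambda x0,x1,y0,y1,z:[(x0,y0,z),(x1,y0,z),(x1,y1,z),(x0,y1,z)]
    poly(rect(-131,131,-170,170,12),(0,0,255))
    c=-75+q*1e3
    for a in(-31.5,31.5):
        for b in(-31.5,31.5): poly(rect(a-29,a+29,c+b-29,c+b+29,38),(0,255,0))
    poly(rect(-45,90,0,150,105),(255,0,255)); poly(rect(-91,-79,25,125,105),(255,0,255))
    t=np.linspace(0,6.28,20); poly([(-100+12*np.cos(a),c+12*np.sin(a),76) for a in t],(0,255,255))
    for m in((92,-10,112),(92,160,112),(-50,160,101)): cv2.circle(im,px(m),4,(255,255,0),1)
    cv2.imwrite(f"pics/{name}.png",im); return im
if __name__=="__main__":
    p=[.5825,.029,np.radians(4.4)]
    a=overlay(T,"pics/top0_raw.png",p,(175,130,310,245),4.4,"ovt")
    b=overlay(S,"pics/side0_raw.png",p,(165,115,325,255),3.5,"ovs")
    a,b=[cv2.resize(i,(400,int(i.shape[0]*400/i.shape[1]))) if 0 else i for i in(a,b)]
E
python3 ov.py
```

```text
(no output)
```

View pics/ovt.png

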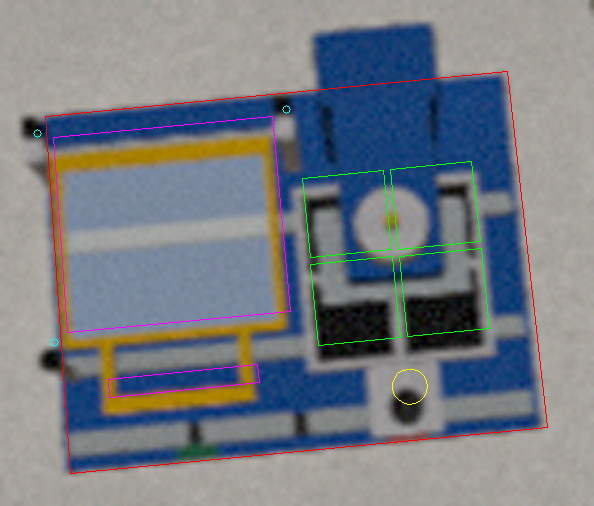

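View pics/ovs.png

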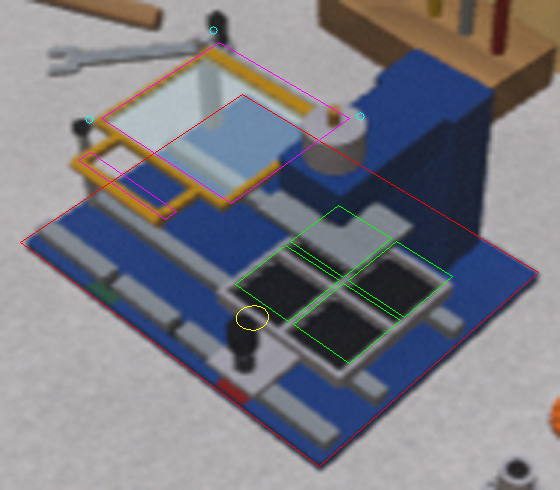

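```bash
cat > fit2.py <<'E'
from ov import *
a=lambda x,y:((x+.5)/4.4-.5+175,(y+.5)/4.4-.5+130)
b=lambda x,y:((x+.5)/3.5-.5+165,(y+.5)/3.5-.5+115)
P=[(T,a(180,400),(-85,75,105)),(T,a(66,347),(-45,150,105)),(T,a(290,322),(-45,0,105)),(T,a(406,401),(-100,-75,76)),(T,a(320,361),(-60.5,-14.5,38)),(T,a(490,345),(-60.5,-135.5,38)),(T,a(52,358),(-50,160,101)),
(S,b(241,321),(-100,-75,76)),(S,b(119,190),(-85,75,105)),(S,b(349,373),(-60.5,-135.5,38)),(S,b(439,284),(60.5,-135.5,38)),(S,b(230,206),(-45,0,105)),(S,b(82,127),(-50,160,101))]
if __name__=="__main__":
    for sel in ((T,S),(T,),(S,)):
        Q=[q for q in P if any(q[0] is s for s in sel)]
        r=least_squares(lambda p:np.concatenate([proj(d,X(p,m))-np.array(u) for d,u,m in Q]),[.58,0.03,0.07])
        print(np.round(r.x,4),np.degrees(r.x[2]),np.round(r.fun.reshape(-1,2),1).tolist())
        if len(sel)==2:
            json.dump(r.x.tolist(),open("press.json","w"));p=r.x
    for n,m in dict(knob=(-100,-75,65),handle=(-85,75,105),hinge=(90,75,105),cl=(0,75,30)).items(): print(n,np.round(X(p,m),4))
E
python3 fit2.py; python3 -c "
from h import *
for c in('top','side'):
    d=env.get_image(c); print(proj(d,[0,0,0])*1.5, proj(d,env.observe()['position'])*1.5)"
```

```text
[0.5734 0.0291 0.0774] 4.435290476412471 [[0.8, -1.2], [0.3, -0.1], [0.1, 0.6], [0.9, -0.3], [-0.3, -0.6], [0.0, -0.8], [0.4, -0.4], [0.6, 0.9], [-0.4, 0.2], [-2.4, -0.9], [1.5, -0.5], [-2.1, 0.9], [-0.4, -0.7]]
[0.5721 0.0299 0.0746] 4.276875962151077 [[0.5, -0.8], [-0.0, 0.2], [-0.2, 1.0], [0.6, 0.2], [-0.7, -0.2], [-0.3, -0.3], [0.1, -0.2]]
[0.5745 0.0281 0.0772] 4.422846819529147 [[1.2, 0.9], [0.1, 0.2], [-1.8, -0.9], [2.0, -0.5], [-1.6, 0.9], [0.1, -0.7]]
knob [ 0.4795 -0.0534  0.065 ]
handle [0.4829 0.0973 0.105 ]
hinge [0.6573 0.1108 0.105 ]
cl [0.5676 0.1039 0.03  ]
[380.05911305 576.26726669] [ 83.39001326 463.34984917]
[ 85.19302474 491.06253656] [ 52.09994662 151.00191905]
```

The fit is consistent to about 1 px: press at (0.573, 0.029), yaw 4.4°. The carriage and guard features sit about 10 mm nearer the robot than the plate edges suggested. I'll go to the handle first.

```bash
cat >> h.py <<'E'
import json
from scipy.spatial.transform import Rotation as Ro
def W(m):
    p=json.load(open("press.json")); c,s=np.cos(p[2]),np.sin(p[2]); m=np.array(m)/1e3
    return np.array([p[0]+c*m[0]-s*m[1],p[1]+s*m[0]+c*m[1],m[2]])
YAW=4.4
def go(pos,yaw,tilt=0):
    "tool y axis at yaw deg (world), tool down; print shift cm and turn"
    s=env.observe(); R=np.array(s["tool_rot"]); y=np.radians(yaw)
    ty=np.array([np.cos(y),np.sin(y),0]); tx=np.array([0,0,-1.]); Rt=np.c_[tx,ty,np.cross(tx,ty)]
    print("shift",np.round(R.T@(np.array(pos)-s["position"])*100,2),"turn",np.round(Ro.from_matrix(R.T@Rt).as_rotvec(),3))
E
python3 - <<'E'
from h import *
h=W((-87,75,105)); print(h)
go([h[0],h[1],.17],4.4)
E
```

```text
[0.48087788 0.09713509 0.105     ]
shift [  7.23 -24.72  38.6 ] turn [ 1.028 -0.    -0.   ]
```

Call:
{"op": "carry_out", "data": {
  "motion": [
    [[2,-24.7,38.6,1.028,0,0,4],[2,-24.7,38.6,1.028,0,0,4],[2,-24.7,38.6,1.028,0,0,4],[2,-24.7,38.6,1.028,0,0,4],[2,-24.7,38.6,1.028,0,0,4]]
  ]
}}

```text
time_s: 1.02
position: [0.3537, 0.3108, 0.2333]
tool_rot: [[0.0, 0.89, 0.457], [0.0, 0.457, -0.89], [-1.0, 0.0, -0.0]]
ft_force: [0.3, 0.4, -0.4]
grip_width: 0.0398
```

```bash
python3 -c "
from h import *
st();go([.4809,.0971,.17],4.4)"
```

```text
t 1.02 p [0.3537 0.3108 0.2333] F [ 0.3  0.4 -0.4] w 0.0398 q [26.8 14.3 87.2  0.  78.5 -0.3]
[[0.0, 0.89, 0.457], [0.0, 0.457, -0.89], [-1.0, 0.0, -0.0]]
shift [ 6.33  1.55 24.81] turn [ 0.398 -0.    -0.   ]
```

Call:
{"op": "carry_out", "data": {
  "motion": [
    [[4,1.55,24.8,0.398,0,0,4],[4,1.55,24.8,0.398,0,0,4],[4,1.55,24.8,0.398,0,0,4],[4,1.55,24.8,0.398,0,0,4],[4,1.55,24.8,0.398,0,0,4]]
  ]
}}

```text
time_s: 1.43
position: [0.4601, 0.1343, 0.2001]
tool_rot: [[0.001, 0.997, 0.08], [0.0, 0.08, -0.997], [-1.0, 0.001, -0.0]]
ft_force: [-0.0, 0.7, 0.6]
grip_width: 0.04
```

Call:
{"op": "carry_out", "data": {
  "motion": [
    [[0,0,0,0,0,0,4],[0,0,0,0,0,0,4],[0,0,0,0,0,0,4]]
  ]
}}

```text
time_s: 1.68
position: [0.4592, 0.1365, 0.2002]
tool_rot: [[-0.0, 0.997, 0.081], [0.0, 0.081, -0.997], [-1.0, -0.0, -0.0]]
ft_force: [-0.1, -0.5, 0.1]
grip_width: 0.0401
```

```bash
python3 -c "
from h import *
st();go([.4809,.0971,.17],4.4)
d=snap('side','s1',(165,95,305,215),4.5)
snap('top','t1')
print(proj(d,env.observe()['position']))"
```

```text
t 1.68 p [0.4592 0.1365 0.2002] F [-0.1 -0.5  0.1] w 0.0401 q [ 2.3 17.  89.3  0.  73.7 -2.3]
[[-0.0, 0.997, 0.081], [0.0, 0.081, -0.997], [-1.0, -0.0, -0.0]]
shift [3.02 1.84 4.1 ] turn [ 0.005 -0.     0.   ]
[177.35996459 138.64033598]
```

View pics/s1.png

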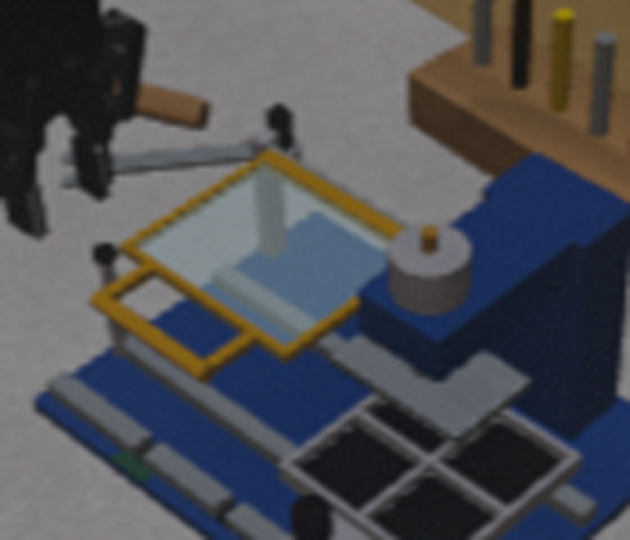

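Call:
{"op": "carry_out", "data": {
  "motion": [
    [[3,1.8,4.1,0,0,0,4],[3,1.8,4.1,0,0,0,4],[3,1.8,4.1,0,0,0,4],[3,1.8,4.1,0,0,0,4]]
  ]
}}

```text
time_s: 2.12
position: [0.4804, 0.0976, 0.1702]
tool_rot: [[-0.001, 0.997, 0.082], [0.0, 0.082, -0.997], [-1.0, -0.001, -0.0]]
ft_force: [-0.8, 0.1, -0.0]
grip_width: 0.04
```

```bash
python3 -c "
from h import *
st();go([.4809,.0971,.097],4.4)
import numpy as np
a=snap('side','a',(150,100,270,210),5);b=snap('top','b',(175,130,295,240),5)
x=cv2.imread('pics/a.png');y=cv2.imread('pics/b.png')
cv2.imwrite('pics/s2.png',cv2.resize(np.hstack([x,y]),(800,367)))"
```

```text
t 2.12 p [0.4804 0.0976 0.1702] F [-0.8  0.1 -0. ] w 0.04 q [-2.4 19.9 90.4  0.  69.7 -7.1]
[[-0.001, 0.997, 0.082], [0.0, 0.082, -0.997], [-1.0, -0.001, -0.0]]
shift [7.32 0.06 0.05] turn [ 0.005 -0.     0.001]
```

View pics/s2.png

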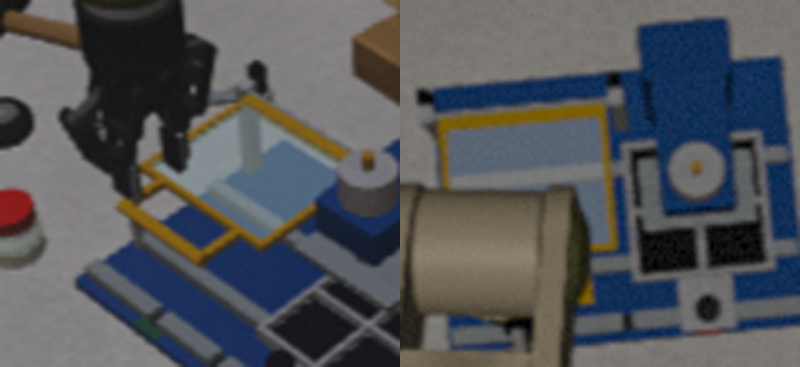

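Call:
{"op": "carry_out", "data": {
  "motion": [
    [[1.5,0,0,0,0,0,4],[3,0,0,0,0,0,4],[4,0,0,0,0,0,4],[5,0,0,0,0,0,4],[5.5,0,0,0,0,0,4]]
  ]
}}

```text
time_s: 2.63
position: [0.4802, 0.0978, 0.1149]
tool_rot: [[-0.0, 0.997, 0.083], [0.0, 0.083, -0.997], [-1.0, -0.0, -0.0]]
ft_force: [-0.3, 0.5, -0.1]
grip_width: 0.0399
```

Call:
{"op": "carry_out", "data": {
  "motion": [
    [[0.6,0,0,0,0,0,4],[1.2,0,0,0,0,0,4],[1.8,0,0,0,0,0,4],[1.8,0,0,0,0,0,4]]
  ]
}}

```text
time_s: 2.97
position: [0.4803, 0.097, 0.0963]
tool_rot: [[-0.001, 0.997, 0.082], [0.0, 0.082, -0.997], [-1.0, -0.001, -0.0]]
ft_force: [0.1, -0.5, -1.2]
grip_width: 0.0399
```

Call:
{"op": "carry_out", "data": {
  "motion": [
    [[0,0,0,0,0,0,2.6],[0,0,0,0,0,0,1.8],[0,0,0,0,0,0,1.2],[0,0,0,0,0,0,0.6],[0,0,0,0,0,0,0.6]]
  ],
  "grip_force": 20
}}

```text
time_s: 3.38
position: [0.4819, 0.0969, 0.0976]
tool_rot: [[0.003, 0.997, 0.082], [0.0, 0.082, -0.997], [-1.0, 0.003, 0.0]]
ft_force: [4.7, 1.1, -1.1]
grip_width: 0.011
```

Call:
{"op": "carry_out", "data": {
  "motion": [
    [[-1.75,0.3,0,0,0,0,0.6],[-3.48,0.55,0,0,0,0,0.6],[-5.17,1.0,0,0,0,0,0.6],[-6.8,1.6,0,0,0,0,0.6],[-8.4,2.35,0,0,0,0,0.6]]
  ],
  "grip_force": 30
}}

```text
time_s: 3.8
position: [0.5018, 0.0984, 0.1813]
tool_rot: [[-0.007, 0.997, 0.082], [-0.001, 0.082, -0.997], [-1.0, -0.007, 0.001]]
ft_force: [-3.7, -2.3, -2.3]
grip_width: 0.0105
```

Call:
{"op": "carry_out", "data": {
  "motion": [
    [[-1.5,0.9,0,0,0,0,0.6],[-2.9,2.0,0,0,0,0,0.6],[-4.15,3.15,0,0,0,0,0.6],[-5.3,4.5,0,0,0,0,0.6],[-6.35,5.9,0,0,0,0,0.6]]
  ]
}}

```text
time_s: 4.22
position: [0.5606, 0.1027, 0.2474]
tool_rot: [[-0.005, 0.997, 0.081], [-0.003, 0.081, -0.997], [-1.0, -0.005, 0.003]]
ft_force: [-6.7, -5.5, 7.8]
grip_width: 0.0105
```

Call:
{"op": "carry_out", "data": {
  "motion": [
    [[-0.85,1.5,0,0,0,0,0.6],[-1.6,3.1,0,0,0,0,0.6],[-2.15,4.8,0,0,0,0,0.6],[-2.5,6.5,0,0,0,0,0.6],[-2.75,8.2,0,0,0,0,0.6]]
  ]
}}

```text
time_s: 4.63
position: [0.6448, 0.1088, 0.2731]
tool_rot: [[-0.001, 0.997, 0.08], [-0.003, 0.08, -0.997], [-1.0, -0.001, 0.003]]
ft_force: [-0.9, -5.9, 6.0]
grip_width: 0.0103
```

Call:
{"op": "carry_out", "data": {
  "motion": [
    [[0,1.7,0,0,0,0,0.6],[0.05,2.9,0,0,0,0,0.6],[0.15,3.8,0,0,0,0,0.6],[0.25,4.4,0,0,0,0,0.6],[0.25,4.4,0,0,0,0,0.6]]
  ]
}}

```text
time_s: 5.05
position: [0.6893, 0.1123, 0.2692]
tool_rot: [[-0.0, 0.997, 0.08], [-0.003, 0.08, -0.997], [-1.0, -0.001, 0.002]]
ft_force: [0.9, -6.2, 1.0]
grip_width: 0.011
```

Call:
{"op": "carry_out", "data": {
  "motion": [
    [[0,0,0,0,0,0,1.5],[0,0.3,0,0,0,0,2.5],[0,0.5,0,0,0,0,3.5],[0,0.6,0,0,0,0,4],[0,0.6,0,0,0,0,4]]
  ]
}}

```text
time_s: 5.47
position: [0.6946, 0.1146, 0.2695]
tool_rot: [[-0.0, 0.997, 0.082], [0.0, 0.082, -0.997], [-1.0, -0.0, -0.0]]
ft_force: [-0.6, 0.2, -0.3]
grip_width: 0.04
```

```bash
python3 -c "
from h import *
st()
snap('side','s3',(130,30,330,180),4)"
```

```text
t 5.47 p [0.6946 0.1146 0.2695] F [-0.6  0.2 -0.3] w 0.04 q [ -0.2  38.   41.5   0.  100.5  -5. ]
[[-0.0, 0.997, 0.082], [0.0, 0.082, -0.997], [-1.0, -0.0, -0.0]]
```

View pics/s3.png

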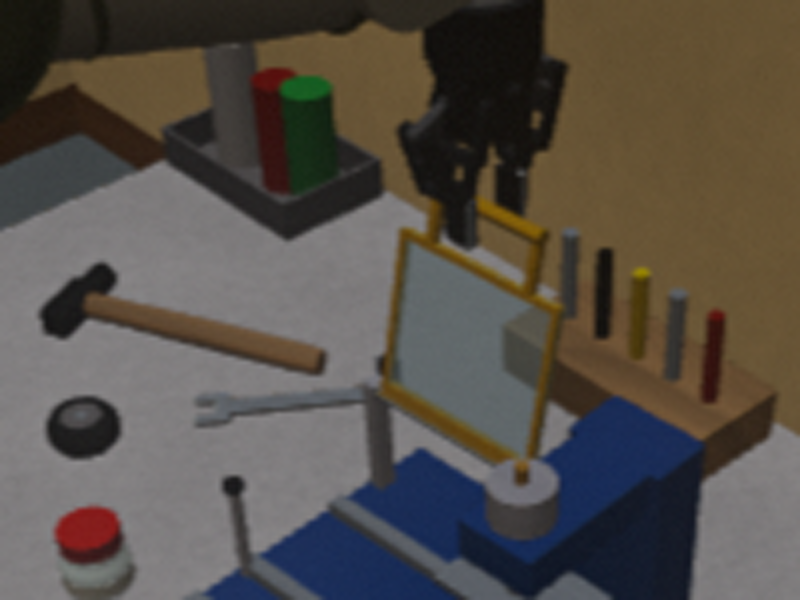

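The guard is standing open, leaning back past upright, and the fingers are free of it. I'll lift clear and go to the plunger knob.

Call:
{"op": "carry_out", "data": {
  "motion": [
    [[-2.5,0,0,0,0,0,5],[-5,0,0,0,0,0,5],[-5,-3,0,0,0,0,5],[-5,-6,0,0,0,0,5],[-5,-8,0,0,0,0,5]]
  ]
}}

```text
time_s: 5.93
position: [0.6129, 0.108, 0.3202]
tool_rot: [[0.001, 0.997, 0.082], [-0.0, 0.082, -0.997], [-1.0, 0.001, 0.0]]
ft_force: [-0.4, -0.7, 0.7]
grip_width: 0.0498
```

```bash
python3 -c "
from h import *
st();go([.479,-.0515,.15],-85.6)"
```

```text
t 5.93 p [0.6129 0.108  0.3202] F [-0.4 -0.7  0.7] w 0.0498 q [ -0.9  27.4  52.5   0.  100.   -5.6]
[[0.001, 0.997, 0.082], [-0.0, 0.082, -0.997], [-1.0, 0.001, 0.0]]
shift [ 17.01 -14.67  14.79] turn [ 1.576e+00 -1.000e-03 -1.000e-03]
```

Call:
{"op": "carry_out", "data": {
  "motion": [
    [[0,-4,3,0.12,0,0,5],[0,-8,6,0.24,0,0,5],[0,-11,9,0.36,0,0,5],[0,-14.5,12,0.48,0,0,5],[0,-14.67,14.8,0.6,0,0,5]]
  ]
}}

```text
time_s: 6.35
position: [0.479, -0.047, 0.3205]
tool_rot: [[0.001, 0.867, -0.498], [0.0, -0.498, -0.867], [-1.0, 0.001, -0.0]]
ft_force: [2.1, -0.3, 0.4]
grip_width: 0.0499
```

Call:
{"op": "carry_out", "data": {
  "motion": [
    [[0,0,0,0.98,0,0,5],[2,0,0,0.98,0,0,5],[5,0,0,0.98,0,0,5],[8,0,0,0.98,0,0,5],[12,0,0,0.98,0,0,5]]
  ]
}}

```text
time_s: 6.77
position: [0.4826, -0.0477, 0.2001]
tool_rot: [[0.004, 0.409, -0.912], [-0.001, -0.912, -0.409], [-1.0, 0.003, -0.003]]
ft_force: [1.9, -1.0, -0.4]
grip_width: 0.0501
```

```bash
python3 -c "
from h import *
st();go([.479,-.0515,.15],-85.6)"
```

```text
t 6.77 p [ 0.4826 -0.0477  0.2001] F [ 1.9 -1.  -0.4] w 0.0501 q [-19.7  17.4  88.6   0.   73.7  46.2]
[[0.004, 0.409, -0.912], [-0.001, -0.912, -0.409], [-1.0, 0.003, -0.003]]
shift [5.01 0.18 0.5 ] turn [ 0.345 -0.004 -0.003]
```

Call:
{"op": "carry_out", "data": {
  "motion": [
    [[3,0.2,0.5,0.345,0,0,5],[5,0.2,0.5,0.345,0,0,5],[5,0.2,0.5,0.345,0,0,5],[5,0.2,0.5,0.345,0,0,5],[5,0.2,0.5,0.345,0,0,5]]
  ]
}}

```text
time_s: 7.18
position: [0.4786, -0.0514, 0.1501]
tool_rot: [[0.001, 0.086, -0.996], [-0.0, -0.996, -0.086], [-1.0, 0.0, -0.001]]
ft_force: [0.8, 0.1, -0.1]
grip_width: 0.0502
```

```bash
python3 -c "
from h import *
st();go([.479,-.0515,.057],-85.6)
a=snap('side','a',(190,120,320,250),4);print(proj(a,env.observe()['position']-[0,0,.085])) 
b=snap('top','b',(205,150,335,280),4)
x=cv2.imread('pics/a.png');y=cv2.imread('pics/b.png')
cv2.imwrite('pics/s4.png',cv2.resize(np.hstack([x,y]),(800,400)))"
```

```text
t 7.18 p [ 0.4786 -0.0514  0.1501] F [ 0.8  0.1 -0.1] w 0.0502 q [-20.3  20.5  93.5  -0.   66.   64.8]
[[0.001, 0.086, -0.996], [-0.0, -0.996, -0.086], [-1.0, 0.0, -0.001]]
shift [ 9.31  0.01 -0.03] turn [ 0.009 -0.001 -0.   ]
[233.60005989 209.76267495]
```

View pics/s4.png

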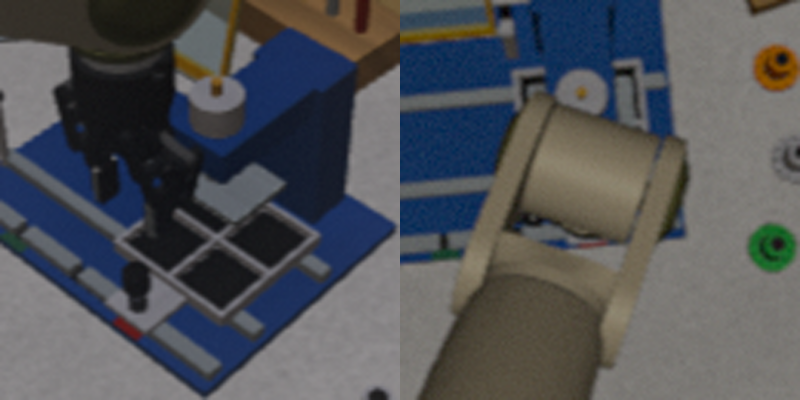

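The target point projects to (134,276) in this crop and the knob shows at (136,280), so they're aligned. I'll descend, grip and pull.

Call:
{"op": "carry_out", "data": {
  "motion": [
    [[2,0,0,0,0,0,4.6],[4,0,0,0,0,0,4.6],[6,0,0,0,0,0,4.6],[7,0,0,0,0,0,4.6],[7.5,0,0,0,0,0,4.6]]
  ]
}}

```text
time_s: 7.7
position: [0.4782, -0.0513, 0.0739]
tool_rot: [[-0.001, 0.085, -0.996], [0.0, -0.996, -0.085], [-1.0, -0.0, 0.001]]
ft_force: [-0.4, 0.4, -1.3]
grip_width: 0.0461
```

Call:
{"op": "carry_out", "data": {
  "motion": [
    [[0.7,0,0,0,0,0,4.6],[1.4,0,0,0,0,0,4.6],[1.8,0,0,0,0,0,4.6],[1.8,0,0,0,0,0,4.6]]
  ]
}}

```text
time_s: 8.03
position: [0.4782, -0.0514, 0.0562]
tool_rot: [[-0.001, 0.083, -0.997], [0.0, -0.997, -0.083], [-1.0, -0.0, 0.001]]
ft_force: [-0.3, -1.1, -0.4]
grip_width: 0.0459
```

Call:
{"op": "carry_out", "data": {
  "motion": [
    [[0,0,0,0,0,0,3.5],[0,0,0,0,0,0,2.6],[0,0,0,0,0,0,1.8],[0,0,0,0,0,0,1.8],[0,0,0,0,0,0,1.8]]
  ],
  "grip_force": 40
}}

```text
time_s: 8.45
position: [0.4786, -0.0515, 0.0572]
tool_rot: [[0.001, 0.083, -0.997], [-0.0, -0.997, -0.083], [-1.0, 0.001, -0.001]]
ft_force: [-0.7, 0.2, 6.0]
grip_width: 0.0228
```

Call:
{"op": "carry_out", "data": {
  "motion": [
    [[-0.4,0,0,0,0,0,1.8],[-0.8,0,0,0,0,0,1.8],[-1.15,0,0,0,0,0,1.8],[-1.15,0,0,0,0,0,1.8],[-1.15,0,0,0,0,0,1.8]]
  ]
}}

```text
time_s: 8.87
position: [0.4785, -0.0514, 0.068]
tool_rot: [[0.0, 0.083, -0.997], [-0.0, -0.997, -0.083], [-1.0, 0.0, -0.0]]
ft_force: [4.1, -0.6, -9.6]
grip_width: 0.0223
```

Call:
{"op": "carry_out", "data": {
  "motion": [
    [[0,-1,0,0,0,0,1.8],[0,-2.5,0,0,0,0,1.8],[0,-4.5,0,0,0,0,1.8],[0,-6.5,-0.05,0,0,0,1.8],[0,-8,-0.05,0,0,0,1.8]]
  ]
}}

```text
time_s: 9.28
position: [0.4726, 0.0296, 0.0681]
tool_rot: [[0.001, 0.083, -0.997], [-0.0, -0.997, -0.083], [-1.0, 0.0, -0.001]]
ft_force: [5.8, -2.7, -9.1]
grip_width: 0.0228
```

Call:
{"op": "carry_out", "data": {
  "motion": [
    [[0,-2,0,0,0,0,1.8],[0,-4,0,0,0,0,1.8],[0,-6,-0.05,0,0,0,1.8],[0,-7,-0.05,0,0,0,1.8],[0,-7,-0.05,0,0,0,1.8]]
  ]
}}

```text
time_s: 9.7
position: [0.4675, 0.1002, 0.0682]
tool_rot: [[0.002, 0.085, -0.996], [0.001, -0.996, -0.085], [-1.0, -0.0, -0.002]]
ft_force: [5.8, 0.9, -10.7]
grip_width: 0.0228
```

Call:
{"op": "carry_out", "data": {
  "motion": [
    [[0,0.1,0,0,0,0,1.8],[0.4,0.1,0,0,0,0,1.8],[0.8,0.1,0,0,0,0,1.8],[1.1,0.1,0,0,0,0,1.8],[1.1,0.1,0,0,0,0,1.8]]
  ]
}}

```text
time_s: 10.12
position: [0.4677, 0.0975, 0.0574]
tool_rot: [[0.002, 0.083, -0.997], [0.0, -0.997, -0.083], [-1.0, -0.0, -0.002]]
ft_force: [5.8, 1.1, -6.6]
grip_width: 0.0229
```

Call:
{"op": "carry_out", "data": {
  "motion": [
    [[0,0.3,0,0,0,0,1.8],[0,0.6,0,0,0,0,1.8],[0,0.6,0,0,0,0,1.8]]
  ]
}}

```text
time_s: 10.37
position: [0.4678, 0.0947, 0.0574]
tool_rot: [[0.002, 0.08, -0.997], [0.007, -0.997, -0.08], [-1.0, -0.007, -0.003]]
ft_force: [6.5, 28.9, -5.8]
grip_width: 0.0224
```

Call:
{"op": "carry_out", "data": {
  "motion": [
    [[0,-0.6,0,0,0,0,1.8],[0,-0.6,0,0,0,0,1.8]]
  ]
}}

```text
time_s: 10.53
position: [0.4677, 0.0982, 0.0574]
tool_rot: [[0.002, 0.083, -0.997], [0.0, -0.997, -0.083], [-1.0, -0.0, -0.002]]
ft_force: [5.4, 1.7, -6.1]
grip_width: 0.0225
```

Call:
{"op": "carry_out", "data": {
  "motion": [
    [[0,0,0,0,0,0,3],[0,0,0,0,0,0,4.5],[0,0,0,0,0,0,4.5],[-2,0,0,0,0,0,4.5],[-5,0,0,0,0,0,4.5]]
  ]
}}

```text
time_s: 10.95
position: [0.4654, 0.097, 0.106]
tool_rot: [[-0.006, 0.082, -0.997], [0.0, -0.997, -0.082], [-1.0, -0.001, 0.006]]
ft_force: [0.5, 1.4, -0.5]
grip_width: 0.045
```

Call:
{"op": "carry_out", "data": {
  "motion": [
    [[-3,8,2,0,0,0,4.5],[-8,12,4,0,0,0,4.5],[-10,16,6,0,0,0,4.5],[-10,20,6,0,0,0,4.5],[-10,20,6,0,0,0,4.5]]
  ]
}}

```text
time_s: 11.37
position: [0.4265, -0.0852, 0.1994]
tool_rot: [[0.0, 0.083, -0.997], [-0.0, -0.997, -0.083], [-1.0, 0.0, -0.0]]
ft_force: [0.4, 0.4, -0.9]
grip_width: 0.0451
```

```bash
python3 -c "
from h import *
st()
a=snap('side','s5',(160,100,360,250),1)
snap('top','t5',None,1)
x=cv2.resize(cv2.imread('pics/s5_raw.png')[110:330,160:380],None,fx=1.8,fy=1.8,interpolation=cv2.INTER_CUBIC);y=cv2.resize(cv2.imread('pics/t5_raw.png')[110:290,180:400],None,fx=1.8,fy=1.8,interpolation=cv2.INTER_CUBIC)
y=cv2.copyMakeBorder(y,0,x.shape[0]-y.shape[0],0,0,0)
cv2.imwrite('pics/j5.png',np.hstack([x,y]))"
```

```text
t 11.37 p [ 0.4265 -0.0852  0.1994] F [ 0.4  0.4 -0.9] w 0.0451 q [-27.   12.7  95.6  -0.   71.6  58.3]
[[0.0, 0.083, -0.997], [-0.0, -0.997, -0.083], [-1.0, 0.0, -0.0]]
```

View pics/j5.png

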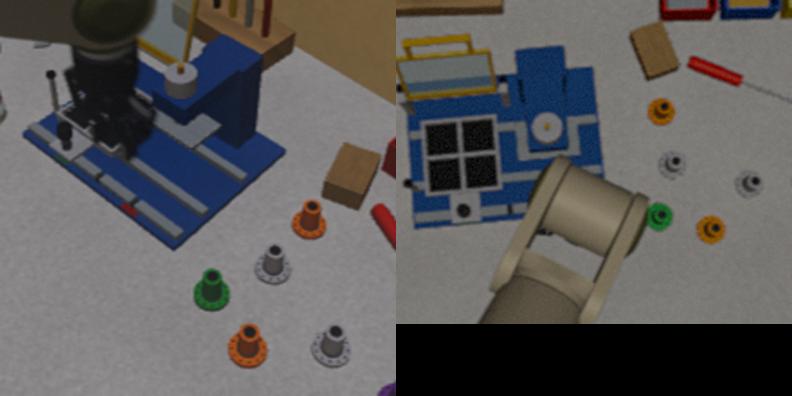

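The carriage is at the load station (in the top half of the picture its pockets are centred at (461,156)). A sideways push of 29 N was held and the height returned to the home value, so the pin is in. Both silver hubs haven't moved. Next is hub 1.

```bash
python3 -c "
from h import *
d=env.get_image('top')
print('cross meas',back(d,180+65.5/1.8-.5,110+156.5/1.8-.5,.038),'pred',W((0,75,38)))
go([.545,-.2625,.12],-85.6)"
```

```text
cross meas [0.56203965 0.10601476 0.038     ] pred [0.56761734 0.10386307 0.038     ]
shift [  7.94  18.48 -10.35] turn [ 0.001 -0.002 -0.001]
```

Call:
{"op": "carry_out", "data": {
  "motion": [
    [[0,4,-2.2,0,0,0,6],[0,8,-4.4,0,0,0,6],[1,12,-6.6,0,0,0,6],[3,15.5,-8.7,0,0,0,6],[6,18.5,-10.35,0,0,0,6]]
  ]
}}

```text
time_s: 11.93
position: [0.5392, -0.2477, 0.1499]
tool_rot: [[0.002, 0.084, -0.996], [-0.001, -0.997, -0.084], [-1.0, 0.002, -0.002]]
ft_force: [-0.5, 1.0, 0.9]
grip_width: 0.0599
```

```bash
python3 -c "
from h import *
st();go([.545,-.2625,.024],-85.6)
d=snap('side','s6',(270,170,400,300),4);print((proj(d,env.observe()['position']*[1,1,0]+[0,0,.046])-[270,170])*4)"
```

```text
t 11.93 p [ 0.5392 -0.2477  0.1499] F [-0.5  1.   0.9] w 0.0599 q [-36.1  30.5  75.6   0.   73.7  49.1]
[[0.002, 0.084, -0.996], [-0.001, -0.997, -0.084], [-1.0, 0.002, -0.002]]
shift [12.59  1.5  -0.42] turn [ 0.007 -0.002 -0.002]
[145.61556711 308.17616728]
```

View pics/s6.png

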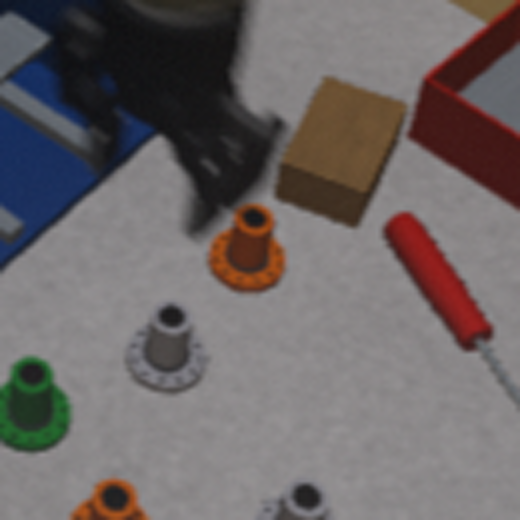

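Call:
{"op": "carry_out", "data": {
  "motion": [
    [[2,1.2,-0.4,0,0,0,6],[4,1.2,-0.4,0,0,0,6],[5,1.2,-0.4,0,0,0,6],[5,1.2,-0.4,0,0,0,6],[5,1.2,-0.4,0,0,0,6]]
  ]
}}

```text
time_s: 12.4
position: [0.5423, -0.2573, 0.0997]
tool_rot: [[-0.001, 0.084, -0.996], [0.001, -0.996, -0.084], [-1.0, -0.001, 0.001]]
ft_force: [-0.1, -1.2, 0.5]
grip_width: 0.0599
```

```bash
python3 -c "
from h import *
st();go([.545,-.2625,.024],-85.6)"
```

```text
t 12.4 p [ 0.5423 -0.2573  0.0997] F [-0.1 -1.2  0.5] w 0.0599 q [-36.7  34.3  77.8   0.   67.9  48.5]
[[-0.001, 0.084, -0.996], [0.001, -0.996, -0.084], [-1.0, -0.001, 0.001]]
shift [ 7.57  0.55 -0.23] turn [0.007 0.001 0.001]
```

Call:
{"op": "carry_out", "data": {
  "motion": [
    [[1.5,0.5,-0.2,0,0,0,6],[3.5,0.5,-0.2,0,0,0,6],[5.5,0.5,-0.2,0,0,0,6],[7,0.5,-0.2,0,0,0,6],[7.5,0.5,-0.2,0,0,0,6]]
  ]
}}

```text
time_s: 12.82
position: [0.5445, -0.2624, 0.024]
tool_rot: [[-0.001, 0.083, -0.997], [0.001, -0.997, -0.083], [-1.0, -0.001, 0.001]]
ft_force: [-0.1, -0.5, 0.1]
grip_width: 0.0597
```

Call:
{"op": "carry_out", "data": {
  "motion": [
    [[0,0,0,0,0,0,4],[0,0,0,0,0,0,3],[0,0,0,0,0,0,2],[0,0,0,0,0,0,2],[0,0,0,0,0,0,2]]
  ],
  "grip_force": 20
}}

```text
time_s: 13.23
position: [0.5454, -0.2634, 0.0264]
tool_rot: [[0.002, 0.083, -0.997], [-0.001, -0.997, -0.083], [-1.0, 0.002, -0.002]]
ft_force: [-0.8, 1.8, 5.7]
grip_width: 0.0253
```

```bash
python3 -c "
from h import *
st()"
```

```text
t 13.23 p [ 0.5454 -0.2634  0.0264] F [-0.8  1.8  5.7] w 0.0253 q [-37.   40.   80.9   0.   58.9  48.3]
[[0.002, 0.083, -0.997], [-0.001, -0.997, -0.083], [-1.0, 0.002, -0.002]]
```

Call:
{"op": "carry_out", "data": {
  "motion": [
    [[0,0,0,0,0,0,4],[-0.5,0,0,0,0,0,6],[-0.5,0,0,0,0,0,6],[-0.5,0,0,-0.12,0,0,6],[-0.5,0,0,-0.24,0,0,6]]
  ]
}}

```text
time_s: 13.65
position: [0.5448, -0.2633, 0.03]
tool_rot: [[0.0, 0.322, -0.947], [-0.0, -0.947, -0.322], [-1.0, 0.0, -0.0]]
ft_force: [-0.1, 0.1, 0.2]
grip_width: 0.0599
```

Call:
{"op": "carry_out", "data": {
  "motion": [
    [[0,0,0,-0.12,0,0,6],[0,0,0,-0.24,0,0,6],[0,0,0,-0.36,0,0,6],[0,0,0,-0.48,0,0,6],[0,0,0,-0.6,0,0,6]]
  ]
}}

```text
time_s: 14.07
position: [0.5447, -0.2633, 0.0299]
tool_rot: [[0.0, 0.801, -0.599], [-0.0, -0.599, -0.801], [-1.0, 0.0, 0.0]]
ft_force: [-0.4, 0.2, 0.2]
grip_width: 0.0596
```

Call:
{"op": "carry_out", "data": {
  "motion": [
    [[0,0,0,-0.12,0,0,6],[0,0,0,-0.24,0,0,6],[0,0,0,-0.36,0,0,6],[0,0,0,-0.48,0,0,6],[0,0,0,-0.6,0,0,6]]
  ]
}}

```text
time_s: 14.48
position: [0.5447, -0.2633, 0.0299]
tool_rot: [[0.0, 0.999, -0.042], [-0.0, -0.042, -0.999], [-1.0, 0.0, 0.0]]
ft_force: [-0.3, -0.3, -0.6]
grip_width: 0.0603
```

```bash
python3 -c "
from h import *
st();go([.545,-.2632,.028],4.4)"
```

```text
t 14.48 p [ 0.5447 -0.2633  0.0299] F [-0.3 -0.3 -0.6] w 0.0603 q [-37.   39.7  80.7  -0.   59.5 -34.6]
[[0.0, 0.999, -0.042], [-0.0, -0.042, -0.999], [-1.0, 0.0, 0.0]]
shift [ 0.19  0.03 -0.01] turn [-0.119  0.    -0.   ]
```

Close at 3.0 cm height, with the remaining turn.

Call:
{"op": "carry_out", "data": {
  "motion": [
    [[0,0,0,-0.12,0,0,6],[0,0,0,-0.12,0,0,4],[0,0,0,-0.12,0,0,3],[0,0,0,-0.12,0,0,2],[0,0,0,-0.12,0,0,2]]
  ]
}}

```text
time_s: 14.9
position: [0.5448, -0.2633, 0.0299]
tool_rot: [[0.001, 0.998, 0.069], [-0.0, 0.069, -0.998], [-1.0, 0.0, 0.0]]
ft_force: [-0.8, 0.2, 2.7]
grip_width: 0.0254
```

Call:
{"op": "carry_out", "data": {
  "motion": [
    [[0,0,0,0,0,0,2],[0,0,0,0,0,0,2],[-2,0,0,0,0,0,2],[-6,0,0,0,0,0,2],[-10,0,0,0,0,0,2]]
  ],
  "grip_force": 40
}}

```text
time_s: 15.32
position: [0.5438, -0.2626, 0.1293]
tool_rot: [[-0.004, 0.997, 0.071], [0.003, 0.071, -0.997], [-1.0, -0.004, -0.003]]
ft_force: [0.8, -0.4, -0.9]
grip_width: 0.0251
```

```bash
python3 -c "
from h import *
st();print(W((-31.5,43.5,0)),W((-31.5,106.5,0)));go(W((-31.5,43.5,130)),4.4)"
```

```text
t 15.32 p [ 0.5438 -0.2626  0.1293] F [ 0.8 -0.4 -0.9] w 0.0251 q [-37.   32.8  75.   -0.   72.4 -41.1]
[[-0.004, 0.997, 0.071], [0.003, 0.071, -0.997], [-1.0, -0.004, -0.003]]
[0.53864766 0.07002141 0.        ] [0.53377568 0.13283274 0.        ]
shift [ 3.000e-02  1.860e+00 -3.321e+01] turn [-0.006 -0.003  0.004]
```

The hub's true centre from two crossed grips is (0.545,−0.263), within 1 mm of the estimate. I'll carry it around the front of the press head to pocket 2.

Call:
{"op": "carry_out", "data": {
  "motion": [
    [[-0.5,-1.8,-2.4,0,0,0,2],[-1,-3.6,-4.8,0,0,0,2],[-1,-5.4,-7.2,0,0,0,2],[-1,-7.2,-9.6,0,0,0,2],[-1,-8.6,-12,0,0,0,2]]
  ]
}}

```text
time_s: 15.73
position: [0.4485, -0.1484, 0.1394]
tool_rot: [[-0.001, 0.997, 0.071], [0.001, 0.071, -0.997], [-1.0, -0.001, -0.001]]
ft_force: [0.0, -0.5, -1.5]
grip_width: 0.0248
```

Call:
{"op": "carry_out", "data": {
  "motion": [
    [[0,0.2,-3.5,0,0,0,2],[0,0.5,-7,0,0,0,2],[0,0.7,-10.5,0,0,0,2],[0,1,-14.5,0,0,0,2],[0,1.3,-18,0,0,0,2]]
  ]
}}

```text
time_s: 16.15
position: [0.4495, 0.0328, 0.1395]
tool_rot: [[-0.001, 0.997, 0.071], [0.0, 0.071, -0.997], [-1.0, -0.001, -0.0]]
ft_force: [0.2, -0.0, -0.9]
grip_width: 0.0246
```

Call:
{"op": "carry_out", "data": {
  "motion": [
    [[0,1.5,-1.5,0,0,0,2],[0,3.5,-2.5,0,0,0,2],[0,6,-3.4,0,0,0,2],[0,8,-3.4,0,0,0,2],[0,9.1,-3.4,0,0,0,2]]
  ]
}}

```text
time_s: 16.57
position: [0.5401, 0.0719, 0.1392]
tool_rot: [[0.0, 0.997, 0.072], [-0.0, 0.072, -0.997], [-1.0, 0.0, 0.0]]
ft_force: [-0.5, 0.3, -1.9]
grip_width: 0.0247
```

```bash
python3 -c "
from h import *
st();p=W((-31.5,43.5,61.5))+[0,.0005,0];go(p,4.4)"
```

```text
t 16.57 p [0.5401 0.0719 0.1392] F [-0.5  0.3 -1.9] w 0.0247 q [-4.9 26.9 84.5 -0.  68.7 -9. ]
[[0.0, 0.997, 0.072], [-0.0, 0.072, -0.997], [-1.0, 0.0, 0.0]]
shift [ 7.77 -0.16  0.13] turn [-0.004  0.    -0.   ]
```

Call:
{"op": "carry_out", "data": {
  "motion": [
    [[2,-0.15,0.15,0,0,0,2],[4,-0.15,0.15,0,0,0,2],[5.5,-0.15,0.15,0,0,0,2],[6.5,-0.15,0.15,0,0,0,2],[7.2,-0.15,0.15,0,0,0,2]]
  ]
}}

```text
time_s: 16.98
position: [0.5367, 0.0696, 0.0664]
tool_rot: [[-0.002, 0.997, 0.071], [0.0, 0.071, -0.997], [-1.0, -0.002, -0.0]]
ft_force: [0.8, 0.1, -1.0]
grip_width: 0.0248
```

Call:
{"op": "carry_out", "data": {
  "motion": [
    [[0.2,0,0,0,0,0,2],[0.4,0,0,0,0,0,2],[0.6,0,0,0,0,0,2],[0.7,0,0,0,0,0,2]]
  ]
}}

```text
time_s: 17.32
position: [0.5375, 0.0696, 0.0611]
tool_rot: [[0.001, 0.997, 0.072], [-0.0, 0.072, -0.997], [-1.0, 0.001, 0.0]]
ft_force: [0.2, 0.8, -1.0]
grip_width: 0.0247
```

Call:
{"op": "carry_out", "data": {
  "motion": [
    [[0.15,0,0,0,0,0,2],[0.3,0,0,0,0,0,2],[0.3,0,0,0,0,0,2]]
  ]
}}

```text
time_s: 17.57
position: [0.5376, 0.0696, 0.0599]
tool_rot: [[0.002, 0.997, 0.072], [-0.0, 0.072, -0.997], [-1.0, 0.002, 0.001]]
ft_force: [-5.5, 0.3, 17.3]
grip_width: 0.025
```

```bash
python3 -c "
from h import *
st()"
```

```text
t 17.57 p [0.5376 0.0696 0.0599] F [-5.5  0.3 17.3] w 0.025 q [-5.1 32.6 90.2 -0.  57.1 -9.3]
[[0.002, 0.997, 0.072], [-0.0, 0.072, -0.997], [-1.0, 0.002, 0.001]]
```

Call:
{"op": "carry_out", "data": {
  "motion": [
    [[-0.2,0,0,0,0,0,2],[-0.2,0,0,0,0,0,3],[-0.2,0,0,0,0,0,4.2],[-0.5,0,0,0,0,0,4.5],[-2,0,0,0,0,0,4.5]]
  ]
}}

```text
time_s: 17.98
position: [0.5362, 0.0697, 0.0761]
tool_rot: [[-0.004, 0.997, 0.072], [0.0, 0.072, -0.997], [-1.0, -0.004, -0.001]]
ft_force: [-0.1, 0.6, -1.0]
grip_width: 0.0449
```

Call:
{"op": "carry_out", "data": {
  "motion": [
    [[-3,0,0,0,0,0,4.5],[-6,-1,0,0,0,0,4.5],[-7,-4,1.5,0,0,0,4.5],[-7,-7,3,0,0,0,4.5],[-7,-9,4,0,0,0,4.5]]
  ]
}}

```text
time_s: 18.4
position: [0.4484, 0.0227, 0.1483]
tool_rot: [[0.001, 0.997, 0.072], [-0.0, 0.072, -0.997], [-1.0, 0.001, 0.0]]
ft_force: [0.9, 0.9, -0.5]
grip_width: 0.0452
```

Call:
{"op": "carry_out", "data": {
  "motion": [
    [[0,0,4,0,0,0,6],[0,0,8,0,0,0,6],[0,0,12,0,0,0,6],[0,0,16,0,0,0,6],[0,0,19,0,0,0,6]]
  ]
}}

```text
time_s: 18.82
position: [0.464, -0.1693, 0.1479]
tool_rot: [[0.001, 0.998, 0.071], [-0.001, 0.071, -0.998], [-1.0, 0.001, 0.001]]
ft_force: [0.3, 0.3, 0.1]
grip_width: 0.06
```

```bash
python3 -c "
from h import *
st();go([.5085,-.394,.12],4.4)
snap('side','s7'); snap('top','t7')
x=cv2.resize(cv2.imread('pics/s7_raw.png')[110:330,160:380],None,fx=1.8,fy=1.8,interpolation=cv2.INTER_CUBIC);y=cv2.resize(cv2.imread('pics/t7_raw.png')[110:290,180:400],None,fx=1.8,fy=1.8,interpolation=cv2.INTER_CUBIC)
y=cv2.copyMakeBorder(y,0,x.shape[0]-y.shape[0],0,0,0)
cv2.imwrite('pics/j7.png',np.hstack([x,y]))"
```

```text
t 18.82 p [ 0.464  -0.1693  0.1479] F [0.3 0.3 0.1] w 0.06 q [-33.8  21.8  91.8  -0.   66.4 -37.8]
[[0.001, 0.998, 0.071], [-0.001, 0.071, -0.998], [-1.0, 0.001, 0.001]]
shift [ 2.81  2.85 22.73] turn [-0.006  0.001 -0.001]
```

View pics/j7.png

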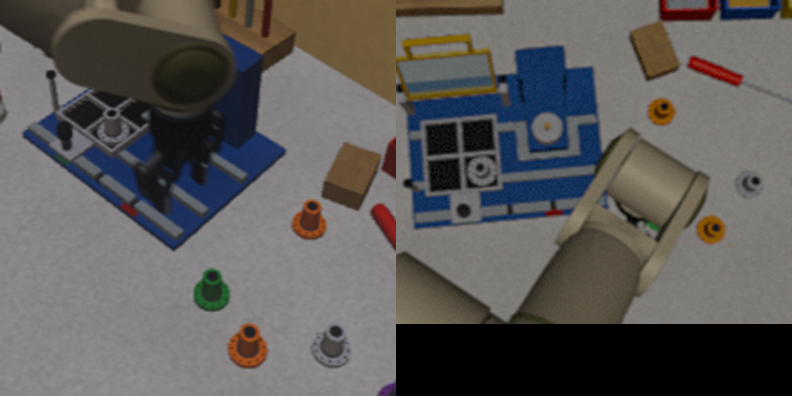

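Hub 1 stands flat in the front −y pocket (top half, (481,170)). Hub 2 hasn't moved (top half (750,183), side half (334,343)). I'll fetch hub 2.

Call:
{"op": "carry_out", "data": {
  "motion": [
    [[0,0.6,4,0,0,0,6],[0,1.2,8,0,0,0,6],[0,1.8,12,0,0,0,6],[0,2.4,16,0,0,0,6],[0,2.8,20,0,0,0,6]]
  ]
}}

```text
time_s: 19.33
position: [0.5068, -0.3647, 0.1477]
tool_rot: [[-0.0, 0.997, 0.073], [0.0, 0.073, -0.997], [-1.0, -0.0, -0.0]]
ft_force: [0.7, 0.9, -0.5]
grip_width: 0.0599
```

Call:
{"op": "carry_out", "data": {
  "motion": [
    [[0,0,1.5,0,0,0,6],[1,0,2.7,0,0,0,6],[4,0,2.7,0,0,0,6],[5,0,2.7,0,0,0,6],[5,0,2.7,0,0,0,6]]
  ]
}}

```text
time_s: 19.75
position: [0.5073, -0.3883, 0.0944]
tool_rot: [[-0.005, 0.997, 0.073], [0.006, 0.073, -0.997], [-1.0, -0.004, -0.006]]
ft_force: [0.3, 0.7, 0.5]
grip_width: 0.0602
```

```bash
python3 -c "
from h import *
st();go([.5085,-.3945,.030],4.4)"
```

```text
t 19.75 p [ 0.5073 -0.3883  0.0944] F [0.3 0.7 0.5] w 0.0602 q [-48.   38.1  70.9   0.   71.4 -52.2]
[[-0.005, 0.997, 0.073], [0.006, 0.073, -0.997], [-1.0, -0.004, -0.006]]
shift [6.43 0.11 0.66] turn [-0.004 -0.006  0.004]
```

Call:
{"op": "carry_out", "data": {
  "motion": [
    [[1,0.1,0.6,0,0,0,6],[2.5,0.1,0.6,0,0,0,6],[4.5,0.1,0.6,0,0,0,6],[6,0.1,0.6,0,0,0,6],[6.4,0.1,0.6,0,0,0,6]]
  ]
}}

```text
time_s: 20.17
position: [0.5095, -0.3958, 0.0321]
tool_rot: [[-0.002, 0.997, 0.073], [0.002, 0.073, -0.997], [-1.0, -0.001, -0.002]]
ft_force: [1.2, -0.4, -0.1]
grip_width: 0.06
```

```bash
python3 -c "
from h import *
st();go([.5085,-.3945,.030],4.4)"
```

```text
t 20.17 p [ 0.5095 -0.3958  0.0321] F [ 1.2 -0.4 -0.1] w 0.06 q [-48.3  42.7  73.2   0.   64.2 -52.5]
[[-0.002, 0.997, 0.073], [0.002, 0.073, -0.997], [-1.0, -0.001, -0.002]]
shift [ 0.21 -0.09 -0.13] turn [-0.004 -0.002  0.001]
```

Call:
{"op": "carry_out", "data": {
  "motion": [
    [[0.1,-0.1,-0.1,0,0,0,6],[0.1,-0.1,-0.1,0,0,0,4],[0.1,-0.1,-0.1,0,0,0,3],[0.1,-0.1,-0.1,0,0,0,2],[0.1,-0.1,-0.1,0,0,0,2]]
  ],
  "grip_force": 20
}}

```text
time_s: 20.58
position: [0.509, -0.396, 0.034]
tool_rot: [[0.001, 0.997, 0.072], [-0.002, 0.072, -0.997], [-1.0, 0.001, 0.002]]
ft_force: [-1.1, 1.1, 6.2]
grip_width: 0.025
```

Call:
{"op": "carry_out", "data": {
  "motion": [
    [[0,0,0,0,0,0,2],[0,0,0,0,0,0,2]]
  ],
  "grip_force": 40
}}

```text
time_s: 20.75
position: [0.509, -0.396, 0.0342]
tool_rot: [[0.001, 0.997, 0.072], [-0.002, 0.072, -0.997], [-1.0, 0.001, 0.002]]
ft_force: [-0.7, 1.9, 7.5]
grip_width: 0.0247
```

Call:
{"op": "carry_out", "data": {
  "motion": [
    [[-2,0,0,0,0,0,2],[-6,0,0,0,0,0,2],[-10,0,0,0,0,0,2],[-11,0,-2,0,0,0,2],[-11,0,-2,0,0,0,2]]
  ]
}}

```text
time_s: 21.17
position: [0.5081, -0.3743, 0.1468]
tool_rot: [[0.004, 0.997, 0.073], [-0.004, 0.073, -0.997], [-1.0, 0.004, 0.004]]
ft_force: [0.3, -0.6, -2.4]
grip_width: 0.0249
```

```bash
python3 -c "
from h import *
st();go([.45,-.15,.14],4.4)
d=snap('side','s8',(290,180,440,300),4);print(proj(d,env.observe()['position']))"
```

```text
t 21.17 p [ 0.5081 -0.3743  0.1468] F [ 0.3 -0.6 -2.4] w 0.0249 q [-47.1  34.1  69.3   0.   76.3 -51.3]
[[0.004, 0.997, 0.073], [-0.004, 0.073, -0.997], [-1.0, 0.004, 0.004]]
shift [  0.57  -4.16 -22.8 ] turn [-0.004  0.004 -0.004]
[343.92432235 262.65966122]
```

View pics/s8.png

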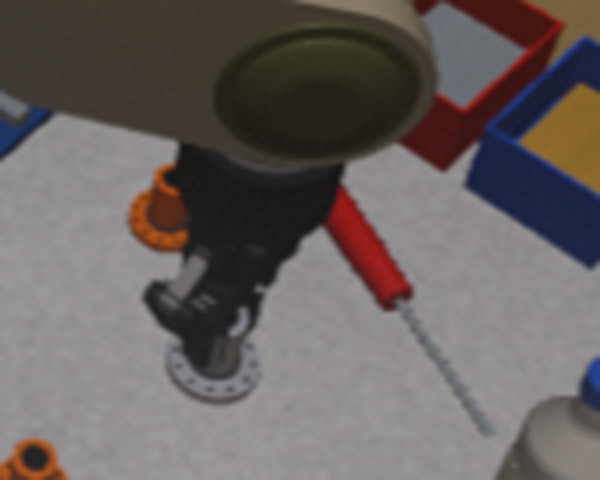

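Call:
{"op": "carry_out", "data": {
  "motion": [
    [[0,-1,-4,0,0,0,2],[0,-2,-8,0,0,0,2],[0,-3,-12,0,0,0,2],[0,-4.2,-16,0,0,0,2],[0,-4.2,-20,0,0,0,2]]
  ]
}}

```text
time_s: 21.63
position: [0.4485, -0.1776, 0.1414]
tool_rot: [[-0.003, 0.997, 0.071], [0.002, 0.071, -0.998], [-1.0, -0.003, -0.002]]
ft_force: [1.2, 0.3, -0.7]
grip_width: 0.0245
```

Call:
{"op": "carry_out", "data": {
  "motion": [
    [[0,0,-4,0,0,0,2],[0,0.3,-8,0,0,0,2],[0,0.6,-12,0,0,0,2],[0,0.9,-16,0,0,0,2],[0,1.2,-20,0,0,0,2]]
  ]
}}

```text
time_s: 22.05
position: [0.4478, 0.0227, 0.1417]
tool_rot: [[-0.002, 0.997, 0.071], [0.0, 0.071, -0.997], [-1.0, -0.002, -0.0]]
ft_force: [2.2, -0.5, -1.6]
grip_width: 0.0247
```

```bash
python3 -c "
from h import *
st();p=W((-31.5,106.5,140))+[0.0005,-.0005,0];print(p);go(p,4.4)"
```

```text
t 22.05 p [0.4478 0.0227 0.1417] F [ 2.2 -0.5 -1.6] w 0.0247 q [-12.3  18.3  98.9  -0.   62.9 -16.4]
[[-0.002, 0.997, 0.071], [0.0, 0.071, -0.997], [-1.0, -0.002, -0.0]]
[0.53427568 0.13233274 0.14      ]
shift [  0.16   9.41 -10.32] turn [-0.005 -0.     0.002]
```

Call:
{"op": "carry_out", "data": {
  "motion": [
    [[0,1.5,-3,0,0,0,2],[0,4,-6,0,0,0,2],[0,7,-8.5,0,0,0,2],[0,9.3,-10.3,0,0,0,2],[0,9.3,-10.3,0,0,0,2]]
  ]
}}

```text
time_s: 22.47
position: [0.5366, 0.1334, 0.1411]
tool_rot: [[0.0, 0.997, 0.075], [0.001, 0.075, -0.997], [-1.0, 0.0, -0.001]]
ft_force: [-1.3, -0.6, -2.7]
grip_width: 0.0246
```

```bash
python3 -c "
from h import *
st();p=W((-31.5,106.5,65))+[0.0005,-.0005,0];print(p);go(p,4.4)"
```

```text
t 22.47 p [0.5366 0.1334 0.1411] F [-1.3 -0.6 -2.7] w 0.0246 q [ 1.7 27.4 83.   0.  69.5 -2.6]
[[0.0, 0.997, 0.075], [0.001, 0.075, -0.997], [-1.0, 0.0, -0.001]]
[0.53427568 0.13233274 0.065     ]
shift [ 7.61 -0.24  0.1 ] turn [-0.002 -0.001 -0.   ]
```

Call:
{"op": "carry_out", "data": {
  "motion": [
    [[2,-0.2,0.1,0,0,0,2],[4,-0.2,0.1,0,0,0,2],[5.5,-0.2,0.1,0,0,0,2],[6.5,-0.2,0.1,0,0,0,2],[7.1,-0.2,0.1,0,0,0,2]]
  ]
}}

```text
time_s: 22.88
position: [0.5313, 0.1291, 0.0702]
tool_rot: [[-0.003, 0.997, 0.072], [-0.0, 0.072, -0.997], [-1.0, -0.003, -0.0]]
ft_force: [-1.6, 1.8, 13.4]
grip_width: 0.0249
```

Call:
{"op": "carry_out", "data": {
  "motion": [
    [[0.2,0,0,0,0,0,2],[0.4,0,0,0,0,0,2],[0.5,0,0,0,0,0,2],[0.5,0,0,0,0,0,2]]
  ]
}}

```text
time_s: 23.22
position: [0.5324, 0.13, 0.0685]
tool_rot: [[0.002, 0.997, 0.072], [0.001, 0.072, -0.997], [-1.0, 0.002, -0.001]]
ft_force: [-5.5, 5.4, 14.9]
grip_width: 0.0241
```

Call:
{"op": "carry_out", "data": {
  "motion": [
    [[-0.5,0,0,0,0,0,2],[-1,0.2,-0.25,0,0,0,2],[-1,0.2,-0.25,0,0,0,2],[-1,0.2,-0.25,0,0,0,2]]
  ]
}}

```text
time_s: 23.55
position: [0.534, 0.132, 0.0768]
tool_rot: [[0.0, 0.997, 0.072], [-0.0, 0.072, -0.997], [-1.0, 0.0, 0.0]]
ft_force: [-0.6, 0.3, -2.3]
grip_width: 0.0247
```

```bash
python3 -c "
from h import *
st();go([.535,.1328,.065],4.4)
snap('side','s9',(165,120,265,210),6)"
```

```text
t 23.55 p [0.534  0.132  0.0768] F [-0.6  0.3 -2.3] w 0.0247 q [ 1.6 31.8 87.8 -0.  60.3 -2.6]
[[0.0, 0.997, 0.072], [-0.0, 0.072, -0.997], [-1.0, 0.0, 0.0]]
shift [ 1.18  0.11 -0.07] turn [-0.005  0.    -0.   ]
```

View pics/s9.png

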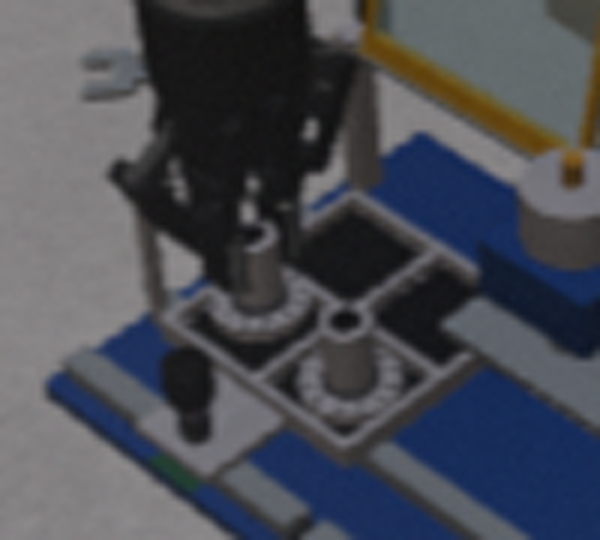

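The hub hovers over pocket 0 but a little toward the front and −y, as hub 1 was. I'll shift about +2 mm in x and y and lower again.

Call:
{"op": "carry_out", "data": {
  "motion": [
    [[0,0.2,-0.2,0,0,0,2],[0.3,0.2,-0.2,0,0,0,2],[0.6,0.2,-0.2,0,0,0,2],[0.9,0.2,-0.2,0,0,0,2],[1.05,0.2,-0.2,0,0,0,2]]
  ]
}}

```text
time_s: 24.02
position: [0.5352, 0.1341, 0.0654]
tool_rot: [[-0.001, 0.997, 0.072], [-0.0, 0.072, -0.997], [-1.0, -0.001, 0.0]]
ft_force: [-0.0, 0.4, -1.3]
grip_width: 0.0248
```

Call:
{"op": "carry_out", "data": {
  "motion": [
    [[0.1,0,0,0,0,0,2],[0.2,0,0,0,0,0,2],[0.2,0,0,0,0,0,2]]
  ]
}}

```text
time_s: 24.27
position: [0.5354, 0.1342, 0.0646]
tool_rot: [[-0.0, 0.997, 0.072], [0.0, 0.072, -0.997], [-1.0, -0.0, -0.0]]
ft_force: [-2.5, 0.8, 4.2]
grip_width: 0.0246
```

Call:
{"op": "carry_out", "data": {
  "motion": [
    [[0,0,0,0,0,0,3],[0,0,0,0,0,0,4.5],[-0.5,0,0,0,0,0,4.5],[-3,0,0,0,0,0,4.5],[-6,0,0,0,0,0,4.5]]
  ]
}}

```text
time_s: 24.68
position: [0.5347, 0.1341, 0.1237]
tool_rot: [[-0.004, 0.997, 0.072], [-0.0, 0.072, -0.997], [-1.0, -0.004, -0.0]]
ft_force: [0.4, -0.6, -0.6]
grip_width: 0.045
```

Call:
{"op": "carry_out", "data": {
  "motion": [
    [[-3,-2,1,0,0,0,4.5],[-4,-4,2,0.12,0,0,4.5],[-4,-6,3,0.24,0,0,4.5],[-4,-7,4,0.36,0,0,4.5],[-4,-7,4,0.48,0,0,4.5]]
  ]
}}

```text
time_s: 25.1
position: [0.467, 0.0881, 0.165]
tool_rot: [[0.0, 0.915, -0.403], [-0.0, -0.403, -0.915], [-1.0, 0.0, 0.0]]
ft_force: [0.7, 0.1, 0.9]
grip_width: 0.045
```

Call:
{"op": "carry_out", "data": {
  "motion": [
    [[0,0,0,0.12,0,0,4.5],[0,0,0,0.24,0,0,4.5],[0,0,0,0.36,0,0,4.5],[0,0,0,0.48,0,0,4.5],[0,0,0,0.6,0,0,4.5]]
  ]
}}

```text
time_s: 25.52
position: [0.4687, 0.0892, 0.1646]
tool_rot: [[0.001, 0.529, -0.849], [-0.0, -0.849, -0.529], [-1.0, 0.0, -0.001]]
ft_force: [0.0, 0.1, -0.1]
grip_width: 0.045
```

Call:
{"op": "carry_out", "data": {
  "motion": [
    [[0,0,0,0.12,0,0,4.5],[0,0,0,0.24,0,0,4.5],[0,0,0,0.36,0,0,4.5],[0,0,0,0.48,0,0,4.5],[0,0,0,0.48,0,0,4.5]]
  ]
}}

```text
time_s: 25.93
position: [0.4687, 0.0892, 0.1646]
tool_rot: [[0.001, 0.078, -0.997], [-0.0, -0.997, -0.078], [-1.0, 0.0, -0.001]]
ft_force: [-0.2, 0.2, 0.0]
grip_width: 0.0449
```

```bash
python3 -c "
from h import *
st();go([.4682,.0972,.0572],-85.6)
snap('side','s10',(165,120,265,210),6)"
```

```text
t 25.93 p [0.4687 0.0892 0.1646] F [-0.2  0.2  0. ] w 0.0449 q [-3.5 19.1 92.9  0.  68.  82. ]
[[0.001, 0.078, -0.997], [-0.0, -0.997, -0.078], [-1.0, 0.0, -0.001]]
shift [10.74 -0.8  -0.  ] turn [ 0.002 -0.001 -0.   ]
```

View pics/s10.png

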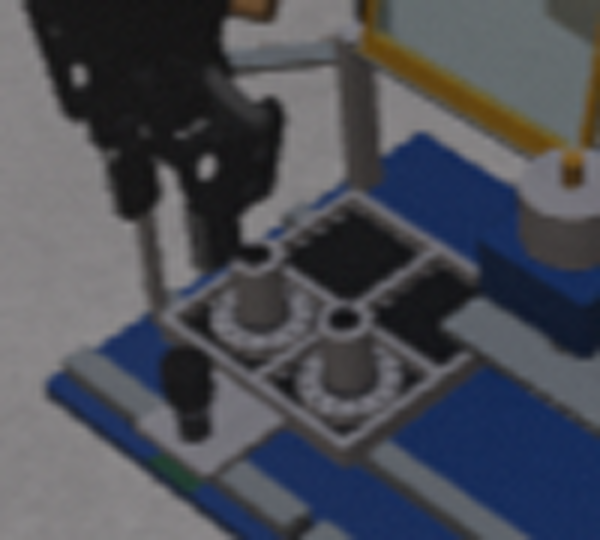

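Both hubs stand in the front pockets (flanges at (262,315) and (350,382)). Now I'll grip the knob again.

Call:
{"op": "carry_out", "data": {
  "motion": [
    [[2,-0.8,0,0,0,0,4.6],[4.5,-0.8,0,0,0,0,4.6],[7,-0.8,0,0,0,0,4.6],[8.5,-0.8,0,0,0,0,4.6],[9.5,-0.8,0,0,0,0,4.6]]
  ]
}}

```text
time_s: 26.4
position: [0.4674, 0.0973, 0.0677]
tool_rot: [[-0.002, 0.087, -0.996], [0.0, -0.996, -0.087], [-1.0, -0.0, 0.002]]
ft_force: [0.3, 0.6, -0.3]
grip_width: 0.046
```

Call:
{"op": "carry_out", "data": {
  "motion": [
    [[0.5,0,0,0,0,0,4.6],[1,0,0,0,0,0,4.6],[1.25,0,0,0,0,0,4.6],[1.25,0,0,0,0,0,4.6]]
  ]
}}

```text
time_s: 26.73
position: [0.4681, 0.0972, 0.0567]
tool_rot: [[0.0, 0.084, -0.996], [-0.0, -0.996, -0.084], [-1.0, 0.0, -0.0]]
ft_force: [-0.2, -0.2, 0.1]
grip_width: 0.0461
```

Call:
{"op": "carry_out", "data": {
  "motion": [
    [[0,0,0,0,0,0,3.5],[0,0,0,0,0,0,2.6],[0,0,0,0,0,0,1.8],[0,0,0,0,0,0,1.8],[0,0,0,0,0,0,1.8]]
  ],
  "grip_force": 40
}}

```text
time_s: 27.15
position: [0.4683, 0.0972, 0.0573]
tool_rot: [[0.001, 0.083, -0.997], [-0.0, -0.997, -0.083], [-1.0, 0.0, -0.001]]
ft_force: [-1.4, 0.4, 7.0]
grip_width: 0.0226
```

Call:
{"op": "carry_out", "data": {
  "motion": [
    [[-0.4,0,0,0,0,0,1.8],[-0.8,0,0,0,0,0,1.8],[-1.15,0,0,0,0,0,1.8],[-1.15,0,0,0,0,0,1.8],[-1.15,0,0,0,0,0,1.8]]
  ]
}}

```text
time_s: 27.57
position: [0.4681, 0.0972, 0.0681]
tool_rot: [[0.0, 0.083, -0.997], [0.0, -0.997, -0.083], [-1.0, 0.0, -0.0]]
ft_force: [4.3, 0.1, -9.8]
grip_width: 0.0228
```

Call:
{"op": "carry_out", "data": {
  "motion": [
    [[0,0.5,0,0,0,0,1.8],[0,1.5,0,0,0,0,1.8],[0,3,0,0,0,0,1.8],[0,4.5,0.05,0,0,0,1.8],[0,6,0.05,0,0,0,1.8]]
  ]
}}

```text
time_s: 27.98
position: [0.4724, 0.0369, 0.0679]
tool_rot: [[-0.0, 0.083, -0.997], [0.001, -0.997, -0.083], [-1.0, -0.001, 0.0]]
ft_force: [4.0, 2.0, -10.2]
grip_width: 0.0228
```

Call:
{"op": "carry_out", "data": {
  "motion": [
    [[0,1.5,0,0,0,0,1.8],[0,3,0,0,0,0,1.8],[0,4.5,0,0,0,0,1.8],[0,6,0.05,0,0,0,1.8],[0,7,0.05,0,0,0,1.8]]
  ]
}}

```text
time_s: 28.4
position: [0.4774, -0.0334, 0.0678]
tool_rot: [[-0.001, 0.082, -0.997], [0.001, -0.997, -0.082], [-1.0, -0.001, 0.001]]
ft_force: [4.3, 2.7, -10.4]
grip_width: 0.0227
```

Call:
{"op": "carry_out", "data": {
  "motion": [
    [[0,0.9,0,0,0,0,1.8],[0,1.6,0,0,0,0,1.8],[0,1.9,0,0,0,0,1.8],[0,1.9,0,0,0,0,1.8],[0,1.9,0,0,0,0,1.8]]
  ]
}}

```text
time_s: 28.82
position: [0.4788, -0.0512, 0.068]
tool_rot: [[-0.001, 0.083, -0.997], [-0.0, -0.997, -0.083], [-1.0, -0.0, 0.001]]
ft_force: [-0.9, -0.8, -10.4]
grip_width: 0.0227
```

Call:
{"op": "carry_out", "data": {
  "motion": [
    [[0.3,0,0,0,0,0,1.8],[0.6,0,0,0,0,0,1.8],[0.9,0,0,0,0,0,1.8],[1.1,0,0,0,0,0,1.8],[1.1,0,0,0,0,0,1.8]]
  ]
}}

```text
time_s: 29.23
position: [0.479, -0.0511, 0.0574]
tool_rot: [[-0.001, 0.083, -0.997], [0.0, -0.997, -0.083], [-1.0, -0.0, 0.001]]
ft_force: [-4.1, -0.0, -1.5]
grip_width: 0.0228
```

Call:
{"op": "carry_out", "data": {
  "motion": [
    [[0,0.3,0,0,0,0,1.8],[0,0.5,0,0,0,0,1.8],[0,0.5,0,0,0,0,1.8]]
  ]
}}

```text
time_s: 29.48
position: [0.4791, -0.0543, 0.0574]
tool_rot: [[-0.001, 0.082, -0.997], [0.005, -0.997, -0.082], [-1.0, -0.005, 0.001]]
ft_force: [-3.4, 15.4, 3.1]
grip_width: 0.0229
```

Call:
{"op": "carry_out", "data": {
  "motion": [
    [[0,-0.6,0,0,0,0,1.8],[0,-1,0,0,0,0,1.8],[0,-1,0,0,0,0,1.8]]
  ]
}}

```text
time_s: 29.73
position: [0.479, -0.0489, 0.0575]
tool_rot: [[0.0, 0.085, -0.996], [-0.006, -0.996, -0.085], [-1.0, 0.006, 0.0]]
ft_force: [-8.2, -19.2, -2.7]
grip_width: 0.0226
```

Call:
{"op": "carry_out", "data": {
  "motion": [
    [[0,0.5,0,0,0,0,1.8],[0,0.5,0,0,0,0,1.8]]
  ]
}}

```text
time_s: 29.9
position: [0.4791, -0.0522, 0.0574]
tool_rot: [[-0.0, 0.083, -0.997], [-0.001, -0.997, -0.083], [-1.0, 0.001, 0.001]]
ft_force: [-4.3, -1.4, 1.4]
grip_width: 0.0229
```

The pin is locked in both directions, ±15–19 N with little travel. I'll release and go back to the guard handle.

Call:
{"op": "carry_out", "data": {
  "motion": [
    [[0,0,0,0,0,0,3],[0,0,0,0,0,0,4.5],[0,0,0,0,0,0,4.5],[-3,0,0,0,0,0,4.5],[-7,0,0,0,0,0,4.5]]
  ]
}}

```text
time_s: 30.32
position: [0.4784, -0.0509, 0.1261]
tool_rot: [[-0.005, 0.083, -0.997], [0.002, -0.997, -0.083], [-1.0, -0.002, 0.005]]
ft_force: [0.6, -0.4, 0.6]
grip_width: 0.045
```

Call:
{"op": "carry_out", "data": {
  "motion": [
    [[-4,0,0,-0.12,0,0,4],[-8,-3,0,-0.24,0,0,4],[-12,-6,0,-0.36,0,0,4],[-16,-9,0,-0.48,0,0,4],[-20,-12,0,-0.6,0,0,4]]
  ]
}}

```text
time_s: 30.73
position: [0.4706, 0.0495, 0.3027]
tool_rot: [[0.002, 0.635, -0.772], [-0.0, -0.772, -0.635], [-1.0, 0.001, -0.001]]
ft_force: [0.9, 0.8, -0.4]
grip_width: 0.0401
```

Call:
{"op": "carry_out", "data": {
  "motion": [
    [[0,0,0,-0.12,0,0,4],[0,0,0,-0.24,0,0,4],[0,0,0,-0.36,0,0,4],[0,0,0,-0.48,0,0,4],[0,0,0,-0.6,0,0,4]]
  ]
}}

```text
time_s: 31.15
position: [0.4712, 0.0486, 0.3009]
tool_rot: [[0.001, 0.961, -0.278], [-0.0, -0.278, -0.961], [-1.0, 0.001, -0.0]]
ft_force: [-0.4, 0.5, -0.6]
grip_width: 0.04
```

```bash
python3 -c "
from h import *
st();p=W((129.8,75,325));print(p);go(p,4.4)"
```

```text
t 31.15 p [0.4712 0.0486 0.3009] F [-0.4  0.5 -0.6] w 0.04 q [-8.5 11.8 79.2  0.  89.   7.6]
[[0.001, 0.961, -0.278], [-0.0, -0.278, -0.961], [-1.0, 0.001, -0.0]]
[0.69702863 0.11390091 0.325     ]
shift [ -2.38  19.88 -12.55] turn [-0.358 -0.    -0.001]
```

Call:
{"op": "carry_out", "data": {
  "motion": [
    [[-2.4,3,-2,-0.12,0,0,4],[-2.4,6.5,-4,-0.24,0,0,4],[-2.4,10,-6,-0.358,0,0,4],[-2.4,13,-8,-0.358,0,0,4],[-2.4,16,-10,-0.358,0,0,4]]
  ]
}}

```text
time_s: 31.57
position: [0.6545, 0.0996, 0.3246]
tool_rot: [[0.001, 0.997, 0.071], [0.0, 0.071, -0.997], [-1.0, 0.001, -0.0]]
ft_force: [0.3, -1.2, 0.8]
grip_width: 0.0401
```

Call:
{"op": "carry_out", "data": {
  "motion": [
    [[0,2,-1,0,0,0,4],[0,4.2,-2.1,0,0,0,4],[0,4.2,-2.1,0,0,0,4],[0,4.2,-2.1,0,0,0,4]]
  ]
}}

```text
time_s: 31.9
position: [0.694, 0.1233, 0.3232]
tool_rot: [[-0.001, 0.997, 0.071], [0.0, 0.071, -0.997], [-1.0, -0.001, -0.0]]
ft_force: [-1.0, -0.4, 0.1]
grip_width: 0.0397
```

```bash
python3 -c "
from h import *
st();p=W((129.8,75,267));print(p);go(p,4.4)
d=snap('side','s11',(180,20,340,180),4);print((proj(d,W((129.8,75,275)))-[180,20])*4,(proj(d,env.observe()['position']-[0,0,.011])-[180,20])*4)"
```

```text
t 31.9 p [0.694  0.1233 0.3232] F [-1.  -0.4  0.1] w 0.0397 q [  0.5  37.9  33.3   0.  108.9  -3.6]
[[-0.001, 0.997, 0.071], [0.0, 0.071, -0.997], [-1.0, -0.001, -0.0]]
[0.69702863 0.11390091 0.267     ]
shift [5.62 0.24 0.96] turn [-0.006 -0.     0.001]
[285.95170962 248.22334588] [271.62179373 193.98477701]
```

View pics/s11.png

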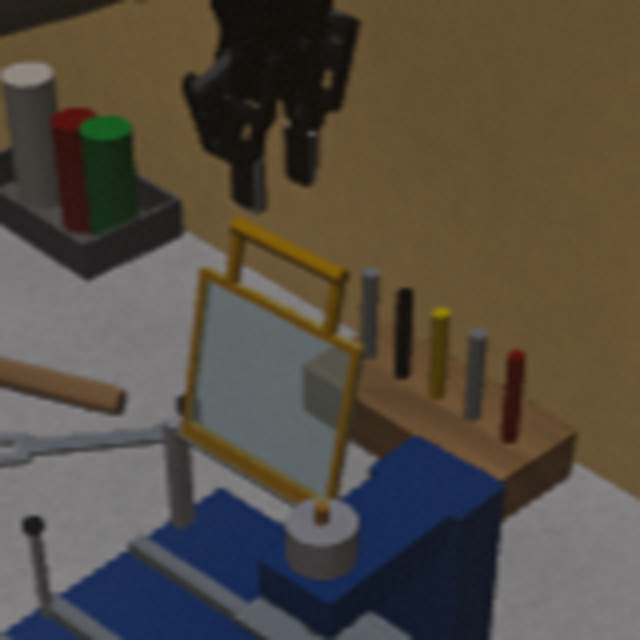

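The bar's centre shows at (290,250) against a predicted (286,248), so I'll lower onto it and grip.

Call:
{"op": "carry_out", "data": {
  "motion": [
    [[0.5,0.25,0.9,0,0,0,4],[2,0.25,0.9,0,0,0,4],[3.5,0.25,0.9,0,0,0,4],[5,0.25,0.9,0,0,0,4],[5.5,0.25,0.9,0,0,0,4]]
  ]
}}

```text
time_s: 32.37
position: [0.6954, 0.1126, 0.2677]
tool_rot: [[-0.003, 0.998, 0.069], [-0.0, 0.069, -0.998], [-1.0, -0.003, -0.0]]
ft_force: [-0.6, -0.2, -0.3]
grip_width: 0.0401
```

Call:
{"op": "carry_out", "data": {
  "motion": [
    [[0,0,0,0,0,0,2.6],[0,0,0,0,0,0,1.6],[0,0,0,0,0,0,0.6],[0,0,0,0,0,0,0.6],[0,0,0,0,0,0,0.6]]
  ],
  "grip_force": 25
}}

```text
time_s: 32.78
position: [0.6961, 0.1134, 0.2709]
tool_rot: [[0.001, 0.998, 0.07], [-0.001, 0.07, -0.998], [-1.0, 0.001, 0.001]]
ft_force: [-4.9, -3.6, 4.3]
grip_width: 0.0106
```

```bash
python3 -c "
from h import *
st()
R=.175
th=np.array([1.8,1.7,1.6,1.5,1.4,1.3,1.2,1.1,1.0,.9,.8,.7,.6,.5,.4,.3,.2,.1,.0])
print(np.round(np.c_[th,-100*R*(np.sin(th)-np.sin(1.8)),-100*R*(np.cos(th)-np.cos(1.8))],2).tolist())"
```

```text
t 32.78 p [0.6961 0.1134 0.2709] F [-4.9 -3.6  4.3] w 0.0106 q [ -0.3  38.1  41.1  -0.  100.8  -4.3]
[[0.001, 0.998, 0.07], [-0.001, 0.07, -0.998], [-1.0, 0.001, 0.001]]
[[1.8, -0.0, -0.0], [1.7, -0.31, -1.72], [1.6, -0.45, -3.47], [1.5, -0.41, -5.21], [1.4, -0.2, -6.95], [1.3, 0.18, -8.66], [1.2, 0.73, -10.32], [1.1, 1.45, -11.91], [1.0, 2.32, -13.43], [0.9, 3.33, -14.85], [0.8, 4.49, -16.17], [0.7, 5.77, -17.36], [0.6, 7.16, -18.42], [0.5, 8.65, -19.33], [0.4, 10.23, -20.09], [0.3, 11.87, -20.69], [0.2, 13.57, -21.13], [0.1, 15.3, -21.39], [0.0, 17.04, -21.48]]
```

Call:
{"op": "carry_out", "data": {
  "motion": [
    [[-0.3,-1.7,0,0,0,0,0.6],[-0.45,-3.45,0,0,0,0,0.6],[-0.4,-5.2,0,0,0,0,0.6],[-0.2,-6.95,0,0,0,0,0.6],[0.2,-8.65,0,0,0,0,0.6]]
  ],
  "grip_force": 30
}}

```text
time_s: 33.2
position: [0.6102, 0.1074, 0.2692]
tool_rot: [[0.005, 0.998, 0.07], [-0.001, 0.07, -0.998], [-1.0, 0.005, 0.001]]
ft_force: [-1.0, -1.5, 9.7]
grip_width: 0.0107
```

Call:
{"op": "carry_out", "data": {
  "motion": [
    [[0.55,-1.65,0,0,0,0,0.6],[1.25,-3.25,0,0,0,0,0.6],[2.15,-4.75,0,0,0,0,0.6],[3.15,-6.2,0,0,0,0,0.6],[4.3,-7.5,0,0,0,0,0.6]]
  ]
}}

```text
time_s: 33.62
position: [0.5353, 0.1022, 0.2254]
tool_rot: [[0.004, 0.998, 0.07], [-0.001, 0.07, -0.998], [-1.0, 0.004, 0.001]]
ft_force: [1.0, -1.3, -0.2]
grip_width: 0.0109
```

Call:
{"op": "carry_out", "data": {
  "motion": [
    [[1.3,-1.2,0,0,0,0,0.6],[2.65,-2.25,0,0,0,0,0.6],[4.15,-3.15,0,0,0,0,0.6],[5.75,-3.9,0,0,0,0,0.6],[7.4,-4.5,0,0,0,0,0.6]]
  ]
}}

```text
time_s: 34.03
position: [0.49, 0.0991, 0.1508]
tool_rot: [[0.001, 0.998, 0.07], [-0.001, 0.07, -0.998], [-1.0, 0.001, 0.001]]
ft_force: [-3.6, -1.1, 1.6]
grip_width: 0.0109
```

Call:
{"op": "carry_out", "data": {
  "motion": [
    [[1.2,-0.3,0,0,0,0,0.6],[2.3,-0.55,0,0,0,0,0.6],[3.4,-0.7,0,0,0,0,0.6],[4.3,-0.75,0,0,0,0,0.6],[4.8,-0.8,0,0,0,0,0.6]]
  ]
}}

```text
time_s: 34.45
position: [0.4819, 0.0987, 0.1019]
tool_rot: [[-0.001, 0.998, 0.07], [-0.0, 0.07, -0.998], [-1.0, -0.001, 0.0]]
ft_force: [-3.3, -2.1, -0.3]
grip_width: 0.0111
```

```bash
python3 -c "
from h import *
st()"
```

```text
t 34.45 p [0.4819 0.0987 0.1019] F [-3.3 -2.1 -0.3] w 0.0111 q [-2.2 25.2 95.5 -0.  59.4 -6.2]
[[-0.001, 0.998, 0.07], [-0.0, 0.07, -0.998], [-1.0, -0.001, 0.0]]
```

Call:
{"op": "carry_out", "data": {
  "motion": [
    [[0.15,0,0,0,0,0,0.6],[0.3,0,0,0,0,0,0.6],[0.4,0,0,0,0,0,0.6],[0.4,0,0,0,0,0,0.6]]
  ]
}}

```text
time_s: 34.78
position: [0.4819, 0.0987, 0.0986]
tool_rot: [[-0.001, 0.998, 0.07], [-0.0, 0.07, -0.998], [-1.0, -0.001, 0.0]]
ft_force: [-5.7, -3.7, 0.2]
grip_width: 0.0107
```

Call:
{"op": "carry_out", "data": {
  "motion": [
    [[0,0,0,0,0,0,1.5],[0,0,0,0,0,0,2.6],[0,0,0,0,0,0,3.8],[0,0,0,0,0,0,3.8],[-1,0,0,0,0,0,3.8]]
  ]
}}

```text
time_s: 35.2
position: [0.482, 0.0989, 0.1076]
tool_rot: [[-0.002, 0.998, 0.07], [0.0, 0.07, -0.998], [-1.0, -0.002, -0.0]]
ft_force: [0.5, -0.1, -0.1]
grip_width: 0.0381
```

Call:
{"op": "carry_out", "data": {
  "motion": [
    [[-3,0,0,0,0,0,3.8],[-6,0,0,0,0,0,3.8],[-10,-2,0,0,0,0,4],[-13,-6,0,0,0,0,4],[-15,-10,0,0,0,0,4]]
  ]
}}

```text
time_s: 35.62
position: [0.395, 0.0926, 0.2539]
tool_rot: [[0.004, 0.998, 0.07], [-0.0, 0.07, -0.998], [-1.0, 0.004, 0.0]]
ft_force: [-0.6, 0.1, 0.6]
grip_width: 0.0398
```

Call:
{"op": "carry_out", "data": {
  "motion": [
    [[0,-3,-3,0,0,0,4],[0,-5,-6,0,0,0,4],[0,-7,-10,0,0,0,4],[0,-8,-14,0,0,0,4],[0,-8,-18,0,0,0,4]]
  ]
}}

```text
time_s: 36.03
position: [0.3004, 0.2672, 0.2527]
tool_rot: [[0.002, 0.998, 0.069], [0.001, 0.069, -0.998], [-1.0, 0.002, -0.001]]
ft_force: [2.3, -0.6, 0.2]
grip_width: 0.0399
```

```bash
python3 -c "
from h import *
st()
snap('side','s12'); snap('top','t12')
x=cv2.resize(cv2.imread('pics/s12_raw.png')[110:290,165:345],None,fx=2.2,fy=2.2,interpolation=cv2.INTER_CUBIC);y=cv2.resize(cv2.imread('pics/t12_raw.png')[110:290,100:345],None,fx=1.6,fy=2.2*1.0,interpolation=cv2.INTER_CUBIC)
cv2.imwrite('pics/j12.png',np.hstack([x,y]))"
```

```text
t 36.03 p [0.3004 0.2672 0.2527] F [ 2.3 -0.6  0.2] w 0.0399 q [24.7  6.2 94.3  0.  79.4 20.7]
[[0.002, 0.998, 0.069], [0.001, 0.069, -0.998], [-1.0, 0.002, -0.001]]
```

View pics/j12.png

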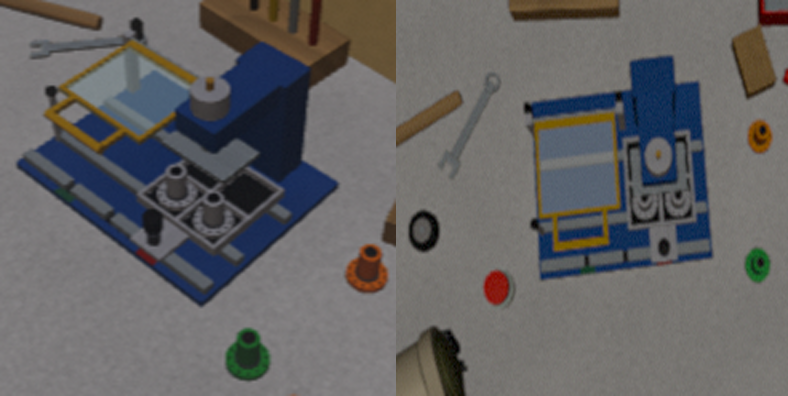

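The guard is shut, both hubs stand in the carriage under the press, and nothing else has moved. One last check of the knob height against the start picture, then I'll hand in.

Run:
```python
from h import *
a=cv2.imread("pics/side0_raw.png",0);b=cv2.imread("pics/s12_raw.png",0)
r=cv2.matchTemplate(cv2.resize(b[190:235,214:254],None,fx=4,fy=4),cv2.resize(a[197:216,226:242],None,fx=4,fy=4),cv2.TM_CCOEFF_NORMED)
_,m,_,l=cv2.minMaxLoc(r); print("knob shift px",l[0]/4-12,l[1]/4-7,m)
env.close_job(); st()
```

```text
knob shift px 0.25 0.5 0.7224867343902588
the job is handed in; nothing more can be done
the job is handed in; nothing more can be done
```

The job is done and handed in, after about 36 s on the robot's clock. There is no verdict to report.

**What I did, in order:**
- I swung the guard up and back until it stayed on its stop.
- I pulled the plunger and slid the carriage to the load station, where the pin dropped home.
- I stood the two silver hubs, the only ones on the bench, in the two front pockets.
- I indexed the carriage back under the press, swung the guard shut by its handle, and moved the arm clear.

**Last checks:**
- **Pin:** It held sideways pushes at both stations: 29 N in one direction at the load station, and 15 N and 19 N in opposite directions at the press. The knob's height came back to its home value, and its place in the side picture matches the start to within 0.5 px.
- **Picture:** The last pictures show both hubs upright in their pockets under the press and the guard level. The caster, grease jar and wrench look untouched. The wrong-coloured hubs and the box that are in view do too. The screwdriver and the second orange and purple look-alikes fell outside that last crop.

**What disagreed:**
- Hub 2 first touched a pocket wall, at about 15 N. I lifted it, shifted it 2 mm and set it down on the pocket floor.
- The plate edges put the press about 10 mm farther out in x than the carriage and guard did, so I worked from the carriage and guard. Contact with the handle and knob confirmed that.

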